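# Clamp a stoppered glass jar with the folding-handle handwheel

## Task

A glass-stoppered jar stands loose between the jaws of the bench clamp and has to be held for freeing its stuck stopper. Swing the handwheel's folding handle out until it stands fully upright, and with it crank the wheel clockwise (seen from above) until the moving jaw holds the jar firmly against the stop, by feel and not so hard that the glass cracks; then fold the handle back down flat over the wheel, leaving the jar clamped. Leave the other things on the bench where they stand.

Things in the scene. Friction and masses are not known exactly. Their poses are not given: they have to be found in the camera images.
- wheel_hub (a point): Centre of the top face of the aluminium handwheel, a flat disc 140 mm in diameter and 10 mm thick lying level on top of the clamp's dark gearbox, top face 108 mm above the bench. The wheel turns about the vertical axis through this point.
- handle_hinge (a point): Middle of the level hinge pin of the folding handle, on the wheel, 60 mm out from the wheel's axis and 20 mm above its top face, between two dark steel cheeks (27 mm wide over both along the pin, 16 mm the other way, tops 26 mm above the disc). The pin lies along the wheel's tangent. Turns with the wheel.
- handle_mid (a point): Point on the handle's axis 42 mm from the hinge pin. The handle is a round black grip, 18 mm in diameter, from 16 to 64 mm from the pin, that spins freely about its own length. Folded, it lies level across the wheel from the hinge to just past the hub, 11 mm free below it. Upright, it stands straight up 60 mm from the wheel's axis.
- handle (a joint): Fold angle of the handle (rad): 0 = folded flat over the wheel, 1.571 = upright against its stop, ready to crank. It stays where it is left (friction about 0.05 N m).
- wheel (a joint): Turn of the handwheel (rad), growing clockwise from above, which closes the jaw: 6.4 mm of jaw travel per rad. Starts within 1.5 rad of 0; 0.6 to 1.9 turns are needed. Turning freely takes 0.2 N m, about 3.3 N at the upright handle (60 mm out); each newton of clamping adds 0.107 N there. Friction keeps up to about 31 N of clamping when the handle is let go.
- jaw: Moving jaw: aluminium block 100 mm wide, 58 high, with a sprung rubber-faced pad (20 N per mm); origin at the pad face's bottom middle, y axis along the travel to the jar. Firm clamping is 12 N or more on the jar (5 N or more at the handle as it is pushed on; aim for 6 N); the glass cracks above 60 N (9.7 N at the handle). Once tight, clamping rises about 10 N for each 5 mm the handle goes on.
- jar: Amber glass jar with glass stopper, 60 mm in diameter, 109 mm high in all; origin in the centre of its underside. It stands on the clamp's bed, 20 mm above the bench, between the jaw and the stop, an aluminium block with a rubber face, which is set anywhere from 10 to 50 mm beyond the jar: where it will tighten must be felt.
- clamp: The whole bench clamp, fixed to the bench: grey bed plate 130 by 400 mm, 20 mm thick, with the gearbox (110 by 120 mm, up to 86 mm high) and handwheel at one end. Origin under the handwheel axis at bench level; the bed and the jaw's travel run along its +y.
- beaker: Bystander: open glass beaker, 70 mm wide, 85 mm high; origin under its centre.
- dish: Bystander: low glass dish, 90 mm wide, 16 mm high; origin under its centre.
- weight: Bystander: knobbed brass weight, 28 mm wide, 42 mm high; origin under its centre.
- cork_ring: Bystander: cork ring lying flat, 90 mm wide, 22 mm high; origin under its centre.
- spatula: Bystander: lying spatula, 160 mm long; origin under its middle.
- bottle: Bystander: white bottle, 56 mm wide, 90 mm high; origin under its centre.
- small_jar: Bystander: small amber jar with a black cap, 52 mm wide, 70 mm high; origin under its centre.
Mind the look-alikes: they are no part of the job. What is shaped like the jar but green or pink is not meant.

How it is judged (in metres and radians):
On the way, in this order (a step that is already met when the one before it is completed fails the run):
1. the handle is swung out upright (value of joint handle above 1.4 rad), for 0.2 s.
2. cranked with the upright handle until the jaw holds the jar firmly (contact force between jaw and jar above 12 N and value of joint handle above 1.3 rad), for 0.2 s.
At the end, for the whole second after the job is handed in: The handle is folded flat over the wheel (within 0.15 rad), the jaw presses on the jar with more than 10 N, and the jar stands upright (within 0.08 rad) and still on the bed (within 6 mm) (value of joint handle below 0.15 rad and contact force between jaw and jar above 10 N and angle between jar's own z axis and vertical below 0.08 rad and linear speed of jar below 0.01 m/s and z of jar in the frame of clamp below 0.026 m); the robot touches nothing.
It fails at once if the jar is squeezed with more than 60 N and cracks (contact force between jaw and jar above 60 N).
It fails at once if the jar is tipped (angle between jar's own z axis and vertical above 0.3 rad).
It fails at once if one of the other things on the bench is moved by more than 20 mm (distance of any of beaker, dish, weight, cork_ring, spatula, bottle, small_jar from where it was at the start of the episode above 0.02 m).
It also fails if it takes over 72 s, if anything falls off the work surface, if the arm or the gripper's body presses on something with over 40 N, if the wrist force passes 120 N, or if a joint passes its speed limit or range.

## Robot

A 6-joint arm with a two-finger parallel gripper is mounted at the origin on the work surface. World frame = base frame: x ahead of the robot, y to its left, z up, the work surface at z = 0. Lengths are in mm, angles in degrees, forces in N, time in s.
With the tool pointing down it reaches from about 275 to 725 mm from the base axis. Payload 15.9 kg.
Tool frame: the origin (TCP) lies where the fingers leave the gripper's body, on its centre line; the fingertips stand 73 mm ahead of it and the grasp point (between the pads) lies 54 mm ahead of it; z points along the fingers, y is the direction in which the jaws open and shut (so a half turn about z gives the same grasp; the last joint's range is limited). The gripper opens to 85 mm and grips with 20 to 120 N. Pads are 22 mm wide; open, the fingers measure 114 mm over their backs; the gripper's body (76 mm by 85 mm) begins 54 mm behind the grasp point. The pads swing forward as they close: fully open they stand 13 mm farther back than shut.
Start: joints at [-68.01, 12.198, -1.971, 75.831, 0, 90], TCP at [187.216, -463.612, 303.906] pointing down, gripper open.
Joint ranges: [-170.91, 170.91], [-42.67, 98.43], [-65.05, 77.54], [-120.47, 116.71], [-90, 82.35], [-180, 180]. Speed limits (degrees/s): [108.29, 108.29, 136.94, 147.25, 180, 180].

## Interface

Orientations are given as a 3x3 rotation matrix whose columns are the frame's x, y, z axes.
In Python, from station import bot gives the robot as it stands.
- The arm moves only by the tool carry_out, never from a script. Its argument "rows" is a list of rows, each an object of numbers: "fingers": the gripper's target within -1 to 1 (fully open at 1, half-way at 0, shut at -1); "dx", "dy", "dz": the shift along the tool's x, y, z in units of 25 cm (1.0 is 25 cm); "yaw": the turn about the tool's z in units of 30 degrees (1.0 is 30 degrees). A call has exactly 5 rows; each row is the pose to reach, as a shift and turn from the pose commanded when the call began, along the tool's axes at that moment; what a row does not reach only later rows make up. A row lasts 1/8 s, in which the tool goes at most 62.5 mm and 10.7 degrees, less where a joint would pass 70% of its speed; a pose out of reach is approached as far as the arm can. A call with a number of a shift or a turn outside -1 to 1 is refused whole. A call with a gripper value outside its range is refused whole. The fingers move at their own pace and stop on an object; "force" is the grip in N (left out, the last holds). Time passes only in rows, so rows that repeat a pose let the fingers close, or fill a call up. It gives the time, the measured TCP pose, the force and the opening at its end, in the units of the state.
- bot.observe(): the state, without advancing time (a new reading comes with each control period).
- bot.get_image(name): name is "side" or "top" or "wrist"; returns a dict with "img" (400x640x3 uint8, red, green, blue), "z_map" (400x640 float32, mm along the optical axis (not along the pixel's ray), 0 where there is no reading), "fx", "fy", "cx", "cy" (pixels), "dist_coeffs" ([k1, k2, p1, p2, k3] as OpenCV has them; the pictures are not rectified), "view" (4x4, takes a point from world to camera coordinates). Camera axes: x right, y up, looking along -z (the intrinsics and any distortion apply to the point x, -y, -z); pixel columns grow to the right and rows downward; lengths in mm; the calibration is good to about 2 mm. A picture is of the moment at which its call begins.
- bot.job_done(): hands the job in, once; it reports no verdict.
Trained networks look in a picture, given as the dict that the camera call returned (one of the last four; its "shot" number tells which), for a name from the list of things; names that differ only in an ending like _2 or _b are one class to them, and where a whole thing is asked for, a point or a joint stands for the part that bears it (a point fixed in the world has none). Each returns a list of dicts, best first, with "score" (0 to 1); they miss things now and then, are a little off and sometimes report something else, mostly with a low value. They report only what shows in the picture. A call takes as long as a camera call. They do not tell look-alikes from the thing itself.
- bot.spot_in(picture, target): "pixel" ([column, row] in pixels, amid what is visible of it).
- bot.silhouettes(picture, target): "mask" (400x640 bool, what is visible of it) and "pixel" ([column, row] in pixels, amid what is visible of it).
The state is a dict: "clock": time; "joints": joint angles; "joint_vel": joint speeds; "joint_efforts": joint torques, N m; "tool_pos": TCP position; "tool_rot": TCP orientation; "contact_force": force on the tool from outside, world axes, zero at the start; "ft_torque": the same for the moment, N m; "opening": finger opening in mm.
Only numpy, scipy, OpenCV 4.12 (cv2) and the standard library are available. Lean on these libraries where they do the work, as an engineer would, in place of code of your own. Each camera call takes 0.05 s, during which the arm holds its last target.

## Working session

There is one attempt and no reset: what is moved stays moved. The work goes in short steps, Python scripts to look and compute and a tool call to move; the robot and the scene stay as the last step left them, time stands still between calls to the robot, and variables do not carry over. Pictures are saved under pics/ and viewed, and the job is handed in when it is done.

Besides the shell and the picture viewer there is one more tool, called as a command line: name --argument value ..., lists and objects as JSON in quotes. carry_out: Moves the arm, as the interface text tells. Shifts and turns lie within -1 to 1; 1 stands for 25 cm of shift or 30 degrees of turn. Its arguments: {"type":"object","properties":{"rows":{"type":"array"},"force":{"type":"number"}},"required":["rows"]}

```bash
mkdir -p pics; ls; cat > h.py <<'E'
import numpy as np, cv2
from station import bot
def K(p): return np.array([[p['fx'],0,p['cx']],[0,p['fy'],p['cy']],[0,0,1.]])
def save(p,n,crop=None,s=1):
    im=p['img'][:,:,::-1]
    if crop: x0,y0,x1,y1=crop; im=im[y0:y1,x0:x1]
    if s!=1: im=cv2.resize(im,None,fx=s,fy=s,interpolation=cv2.INTER_CUBIC)
    cv2.imwrite('pics/'+n+'.png',im)
def ray(p,uv):
    u=cv2.undistortPoints(np.array(uv,float).reshape(-1,1,2),K(p),np.array(p['dist_coeffs'],float)).reshape(-1,2)
    return np.c_[u[:,0],-u[:,1],-np.ones(len(u))]
def world(p,uv,z=None):
    """by depth map, or onto plane z"""
    uv=np.array(uv,float).reshape(-1,2); r=ray(p,uv); V=np.array(p['view'],float); R=V[:3,:3]; c=-R.T@V[:3,3]
    d=r@R
    if z is None:
        zz=np.array([p['z_map'][int(round(b)),int(round(a))] for a,b in uv]); return c+d*zz[:,None]
    return c+d*((z-c[2])/d[:,2])[:,None]
def proj(p,X):
    X=np.array(X,float).reshape(-1,3); V=np.array(p['view'],float); c=X@V[:3,:3].T+V[:3,3]; c=c*[1,-1,-1]
    return cv2.projectPoints(c,np.zeros(3),np.zeros(3),K(p),np.array(p['dist_coeffs'],float))[0].reshape(-1,2)
E
python3 - <<'E'
from h import *
for n in ['side','top','wrist']:
    p=bot.get_image(n); save(p,n+'0')
    V=np.array(p['view']);print(n,-V[:3,:3].T@V[:3,3])
    for t in ['wheel_hub','handle_hinge','handle_mid','jar','jaw']:
        print(t,[(d['pixel'],round(d['score'],2),world(p,d['pixel']).round()) for d in bot.spot_in(p,t)[:4]])
print(bot.observe())
E
```

```text
pics
side [190.32124984 623.96615385 873.94391927]
wheel_hub [([330.0, 157.2], 0.63, array([[583., -60., 113.]]))]
handle_hinge [([328.8, 157.1], 0.86, array([[586., -59., 113.]]))]
handle_mid [([330.5, 153.9], 0.71, array([[577., -53., 134.]]))]
jar [([387.5, 207.6], 0.73, array([[381., -16.,  73.]])), ([305.2, 202.7], 0.67, array([[561.,  98.,  93.]])), ([382.6, 270.2], 0.62, array([[311., 153.,  66.]]))]
jaw [([316.3, 192.5], 0.68, array([[563.,  41.,  76.]])), ([329.2, 158.6], 0.16, array([[583., -56., 111.]]))]
top [472.11188852  46.02042453 900.76478568]
wheel_hub [([370.5, 164.6], 0.68, array([[587., -63., 136.]])), ([271.2, 235.7], 0.6, array([[437., 170.,  -1.]])), ([367.8, 174.1], 0.34, array([[567., -56., 138.]]))]
handle_hinge [([371.3, 162.2], 0.77, array([[592., -64., 137.]]))]
handle_mid [([367.7, 175.3], 0.49, array([[565., -56., 137.]]))]
jar [([354.3, 250.5], 0.96, array([[472.,  46., 901.]])), ([287.7, 288.2], 0.82, array([[323., 124.,  86.]])), ([300.9, 175.1], 0.64, array([[570.,  87., 129.]]))]
jaw [([330.6, 172.4], 0.84, array([[580.,  21.,  82.]]))]
wrist [ 25
[... 196 characters left out ...]

        1.15514947e-04,  9.00005079e+01]), 'joint_vel': array([ 0.06466028,  0.03761109,  0.07057584, -0.02076774,  0.01227642,
       -0.07044083]), 'joint_efforts': array([ 2.40765628e-03, -6.85955715e+01,  4.87326694e+01,  1.35268125e-03,
        3.09673505e-04,  5.93378019e-06]), 'tool_pos': array([ 187.22955955, -463.59199918,  303.90816286]), 'tool_rot': array([[ 9.27238778e-01,  3.74470625e-01, -8.25934131e-06],
       [ 3.74470625e-01, -9.27238777e-01,  2.58344908e-05],
       [ 2.01587638e-06, -2.70476224e-05, -1.00000000e+00]]), 'contact_force': array([-0.0314667 ,  0.21332022,  0.11861419]), 'ft_torque': array([-0.00919318, -0.0559804 , -0.0340286 ]), 'opening': 85.3036430900218}
```

View pics/side0.png

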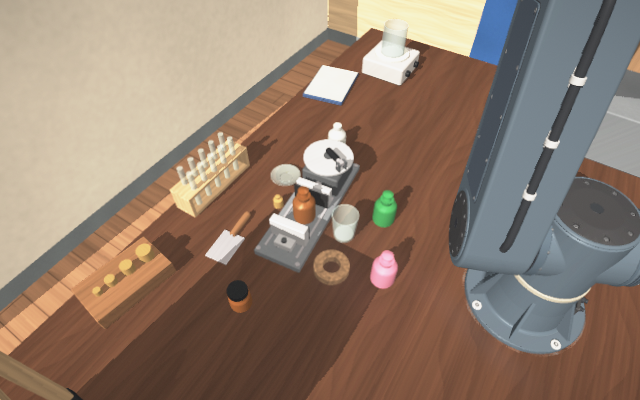

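View pics/top0.png

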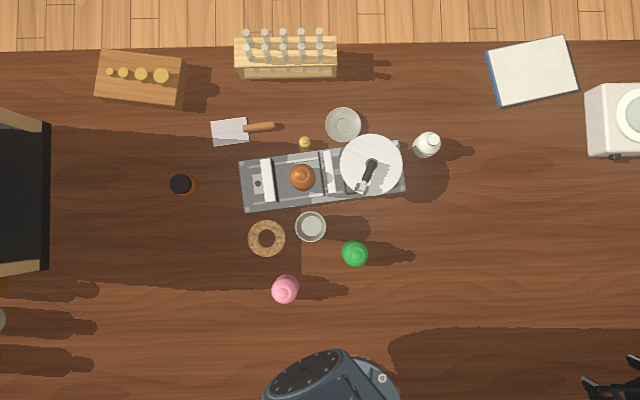

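```bash
python3 - <<'E'
from h import *
p=bot.get_image('top'); save(p,'top1',(270,110,430,230),5)
np.save('z.npy',p['z_map'])
# wheel disc: points with z 104..112 and 
v,u=np.mgrid[110:230,270:440]; uv=np.c_[u.ravel(),v.ravel()]
W=world(p,uv)
for lo,hi in [(104,113),(126,142),(70,83),(84,100)]:
    m=(W[:,2]>lo)&(W[:,2]<hi); q=W[m]; print(lo,hi,m.sum(),q.min(0).round(),q.max(0).round(),q.mean(0).round())
p=bot.get_image('side'); save(p,'side1',(260,120,420,240),5)
E
```

```text
104 113 2794 [ 524. -137.  104.] [661. 103. 113.] [595. -66. 108.]
126 142 375 [527. -75. 126.] [598.  99. 139.] [564. -24. 133.]
70 83 754 [ 452. -224.   70.] [659. 161.  83.] [569.  59.  79.]
84 100 415 [ 454. -226.   84.] [661. 155. 100.] [582.  -7.  87.]
```

View pics/top1.png

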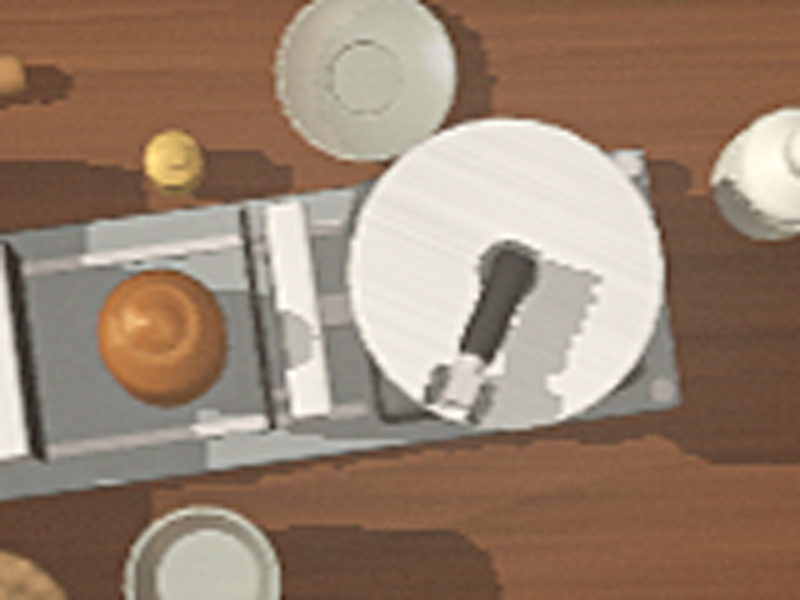

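View pics/side1.png

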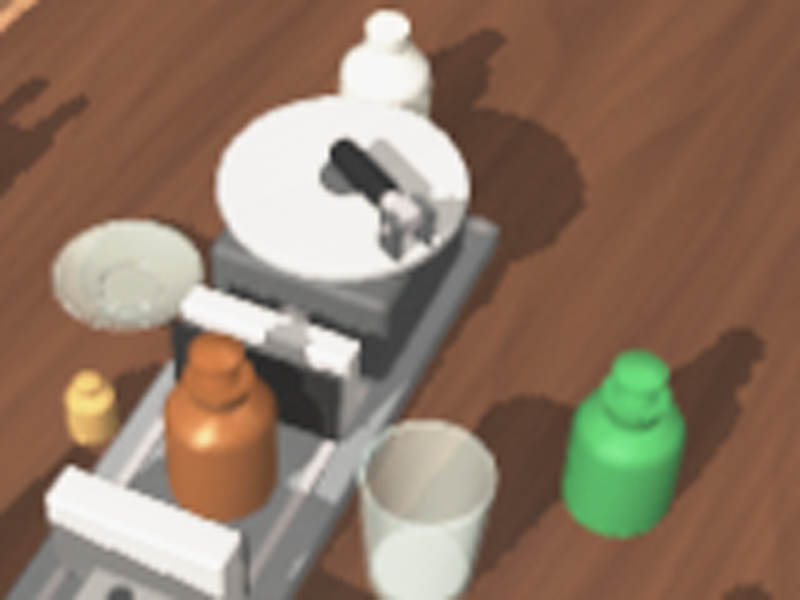

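```bash
python3 - <<'E'
from h import *
p=bot.get_image('top')
v,u=np.mgrid[110:230,270:440]; uv=np.c_[u.ravel(),v.ravel()]
W=world(p,uv)
n=np.linalg.norm(W[:,:2]-[592,-62],axis=1)<85
m=(W[:,2]>103)&(W[:,2]<114)&n
q=W[m][:,:2]; c,r=cv2.minEnclosingCircle(q.astype(np.float32)); print('disc',c,r)
# white mask ellipse on plane
mask=np.zeros((400,640),np.uint8); mask[110:230,270:440]=(n&(W[:,2]>103)).reshape(120,170)*255
cs=max(cv2.findContours(mask,0,1)[0],key=cv2.contourArea).reshape(-1,2)
q=world(p,cs,108); print(cv2.minEnclosingCircle(cv2.convexHull(q[:,:2].astype(np.float32))), cv2.fitEllipse(q[:,:2].astype(np.float32)))
m=(W[:,2]>122)&n; q=W[m]; print(len(q),q.mean(0)); 
cc=q[:,:2].mean(0); d=np.linalg.svd(q[:,:2]-cc)[2][0]; t=(q[:,:2]-cc)@d; print('dir',d,cc,t.min(),t.max(), cc+d*t.min(),cc+d*t.max(), np.percentile(q[:,2],[5,50,95]))
s=(q[:,:2]-cc)@[-d[1],d[0]]
for a in range(int(t.min()),int(t.max())+1,6):
    k=(t>=a)&(t<a+6); print(a,k.sum(),s[k].min().round(),s[k].max().round(),q[k,2].mean().round(1))
for t in ['jar','beaker','bottle','dish','weight','cork_ring','spatula','small_jar','clamp']:
    for d in bot.silhouettes(p,t)[:3]:
        mm=d['mask']; vv,uu=np.nonzero(mm)
        Z=world(p,np.c_[uu,vv]); Z=Z[(Z[:,2]<200)]
        if len(Z): print(t,d['pixel'],round(d['score'],2),Z.min(0).round(),Z.max(0).round())
E
```

```text
disc (592.7071533203125, -68.53157043457031) 69.75367736816406
((592.418212890625, -68.08479309082031), 69.62761688232422) ((592.3394775390625, -68.10693359375), (136.70118713378906, 137.0782012939453), 42.30265426635742)
297 [561.62481437 -53.65641618 133.9238959 ]
dir [-0.90836194  0.41818487] [561.62481437 -53.65641618] -38.22542686899632 33.29568886904107 [596.34733726 -69.64171141] [531.38027785 -39.73266281] [129.70492805 133.98679707 137.64503881]
-38 22 -8.0 8.0 134.5
-32 21 -8.0 9.0 135.2
-26 23 -8.0 9.0 134.9
-20 23 -8.0 9.0 134.5
-14 23 -8.0 8.0 134.8
-8 22 -8.0 9.0 135.1
-2 24 -8.0 9.0 134.4
4 24 -8.0 8.0 134.0
10 16 -6.0 6.0 132.6
16 29 -13.0 13.0 133.0
22 39 -14.0 15.0 133.2
28 28 -13.0 13.0 131.7
jar [303.1, 176.5] 0.89 [543.  57.  19.] [601. 114. 131.]
jar [286.0, 289.7] 0.82 [271. 105.  -1.] [343. 170. 112.]
jar [354.9, 251.2] 0.8 [364. -58.  11.] [422.  -2. 111.]
beaker [310.5, 224.5] 0.81 [425.  37.  -2.] [493. 108.  88.]
bottle [424.4, 145.1] 0.69 [ 621. -239.    7.] [ 674. -185.   93.]
dish [343.1, 124.5] 0.94 [666. -60.  -0.] [753.  28.  20.]
dish [371.0, 166.0] 0.26 [ 524. -148.   -1.] [677.   1. 139.]
cork_ring [256.1, 238.4] 0.74 [389. 136.   1.] [476. 221.  26.]
cork_ring [376.6, 163.8] 0.68 [ 524. -162.   -2.] [686.   1. 139.]
spatula [234.9, 131.3] 0.57 [664. 154.  -4.] [739. 317.  23.]
small_jar [185.3, 185.9] 0.97 [539. 344.  -4.] [597. 415.  73.]
clamp [338.2, 171.2] 0.77 [ 496. -170.   -4.] [666. 243. 139.]
clamp [372.6, 163.5] 0.28 [ 524. -165.   -3.] [682.   1. 139.]
```

The amber jar on the bed at top-view pixel (302,177) is the one meant. The green (355,253) and pink (285,289) jars are look-alikes. The wheel is at (370,165), with its hub at about (592,-68,108). The hinge is at about (538,-43), which is 59 mm out, matching the given 60.

carry_out --rows '[{"dx": 0.2, "dy": -0.09, "yaw": 0.2, "fingers": 0}, {"dx": 0.4, "dy": -0.18, "yaw": 0.4, "fingers": -0.2}, {"dx": 0.6, "dy": -0.26, "yaw": 0.6, "fingers": -0.3}, {"dx": 0.8, "dy": -0.35, "yaw": 0.8, "fingers": -0.3}, {"dx": 1.0, "dy": -0.44, "yaw": 1.0, "fingers": -0.3}]' --force 20

```text
invalid input
```

```bash
cat >> h.py <<'E'
HUB=np.array([592.4,-68.1,108.]); D=np.array([-0.9084,0.4182])
def rows(targets,yang=None):
    """targets: list of world TCP positions -> tool axis units; yang: wanted world angle of tool y (deg)"""
    o=bot.observe(); R=np.array(o['tool_rot']); t=np.array(o['tool_pos'])
    for X in np.array(targets,float).reshape(-1,3):
        print((R.T@(X-t)/250).round(3))
    a=np.degrees(np.arctan2(R[1,1],R[0,1])); print('y angle',a)
    if yang is not None: print('yaw', -((yang-a+90)%180-90)/30)
def st():
    o=bot.observe(); print(o['clock'],o['tool_pos'].round(1),o['joints'].round(1),'F',o['contact_force'].round(2),'open',round(o['opening'],1))
E
python3 - <<'E'
from h import *
st(); rows([[579.8,-62.2,240]],65.3)
E
```

```text
1.5 [ 187.2 -463.6  303.9] [-68.   12.2  -2.   75.8   0.   90. ] F [0.41 0.02 0.49] open 85.4
[ 2.057 -0.901  0.256]
y angle -68.00777203494953
yaw 1.556407598835016
```

carry_out --rows '[{"dx": 0.2, "dy": -0.09, "dz": 0, "yaw": 0.2, "fingers": 0}, {"dx": 0.4, "dy": -0.18, "dz": 0, "yaw": 0.4, "fingers": -0.2}, {"dx": 0.6, "dy": -0.26, "dz": 0, "yaw": 0.6, "fingers": -0.3}, {"dx": 0.8, "dy": -0.35, "dz": 0, "yaw": 0.8, "fingers": -0.3}, {"dx": 1.0, "dy": -0.44, "dz": 0, "yaw": 1.0, "fingers": -0.3}]' --force 20

```text
clock: 2.12
tool_pos: [378.9, -266.6, 304.1]
tool_rot: [[0.99, -0.143, 0.0], [-0.143, -0.99, -0.0], [0.0, 0.0, -1.0]]
contact_force: [0.0, -0.3, -0.9]
opening: 30.0
```

```bash
python3 - <<'E'
from h import *
st(); rows([[579.8,-62.2,240]],65.3)
E
```

```text
2.125 [ 378.9 -266.6  304.1] [-35.1   7.8  -7.2  74.9   0.  153.1] F [ 0.02 -0.33 -0.89] open 30.0
[ 0.679 -0.924  0.256]
y angle -98.21586821832742
yaw 0.5494710593890867
```

carry_out --rows '[{"dx": 0.14, "dy": -0.18, "dz": 0, "yaw": -0.35, "fingers": -0.3}, {"dx": 0.28, "dy": -0.36, "dz": 0, "yaw": -0.7, "fingers": -0.3}, {"dx": 0.42, "dy": -0.54, "dz": 0, "yaw": -1.0, "fingers": -0.3}, {"dx": 0.56, "dy": -0.73, "dz": 0, "yaw": -1.0, "fingers": -0.3}, {"dx": 0.68, "dy": -0.92, "dz": 0, "yaw": -1.0, "fingers": -0.3}]'

```text
clock: 2.75
tool_pos: [579.5, -62.3, 303.8]
tool_rot: [[0.927, 0.375, 0.0], [0.375, -0.927, -0.0], [0.0, 0.0, -1.0]]
contact_force: [0.8, -0.8, 0.6]
opening: 30.2
```

```bash
python3 - <<'E'
from h import *
st(); rows([[579.8,-62.2,240]],65.3)
E
```

```text
2.75 [579.5 -62.3 303.8] [ -6.1  22.3  11.7  79.4  -0.  151.9] F [ 0.8  -0.77  0.61] open 30.2
[0.001 0.    0.255]
y angle -67.99844656518161
yaw 1.5567184478272793
```

carry_out --rows '[{"dx": 0, "dy": 0, "dz": 0, "yaw": -0.33, "fingers": -0.3}, {"dx": 0, "dy": 0, "dz": 0, "yaw": -0.66, "fingers": -0.3}, {"dx": 0, "dy": 0, "dz": 0, "yaw": -1.0, "fingers": -0.3}, {"dx": 0, "dy": 0, "dz": 0, "yaw": -1.0, "fingers": -0.3}, {"dx": 0, "dy": 0, "dz": 0, "yaw": -1.0, "fingers": -0.3}]'

```text
clock: 3.38
tool_pos: [578.2, -64.0, 303.9]
tool_rot: [[0.619, 0.785, -0.0], [0.785, -0.619, -0.0], [-0.0, -0.0, -1.0]]
contact_force: [0.5, 0.1, -0.6]
opening: 29.9
```

carry_out --rows '[{"dx": 0, "dy": 0, "dz": 0, "yaw": -0.33, "fingers": -0.3}, {"dx": 0, "dy": 0, "dz": 0, "yaw": -0.66, "fingers": -0.3}, {"dx": 0, "dy": 0, "dz": 0, "yaw": -1.0, "fingers": -0.3}, {"dx": 0, "dy": 0, "dz": 0, "yaw": -1.0, "fingers": -0.3}, {"dx": 0, "dy": 0, "dz": 0, "yaw": -1.0, "fingers": -0.3}]'

```text
clock: 4.0
tool_pos: [578.2, -64.0, 303.9]
tool_rot: [[0.145, 0.989, 0.0], [0.989, -0.145, -0.0], [-0.0, 0.0, -1.0]]
contact_force: [0.4, -0.6, 0.4]
opening: 30.1
```

carry_out --rows '[{"dx": 0, "dy": 0, "dz": 0, "yaw": -0.33, "fingers": -0.3}, {"dx": 0, "dy": 0, "dz": 0, "yaw": -0.66, "fingers": -0.3}, {"dx": 0, "dy": 0, "dz": 0, "yaw": -1.0, "fingers": -0.3}, {"dx": 0, "dy": 0, "dz": 0, "yaw": -1.0, "fingers": -0.3}, {"dx": 0, "dy": 0, "dz": 0, "yaw": -1.0, "fingers": -0.3}]'

```text
clock: 4.62
tool_pos: [578.2, -63.9, 303.9]
tool_rot: [[-0.369, 0.929, 0.0], [0.929, 0.369, -0.0], [-0.0, -0.0, -1.0]]
contact_force: [0.1, -0.4, -0.6]
opening: 29.9
```

carry_out --rows '[{"dx": 0, "dy": 0, "dz": 0, "yaw": -0.33, "fingers": -0.3}, {"dx": 0, "dy": 0, "dz": 0, "yaw": -0.66, "fingers": -0.3}, {"dx": 0, "dy": 0, "dz": 0, "yaw": -1.0, "fingers": -0.3}, {"dx": 0, "dy": 0, "dz": 0, "yaw": -1.0, "fingers": -0.3}, {"dx": 0, "dy": 0, "dz": 0, "yaw": -1.0, "fingers": -0.3}]'

```text
clock: 5.25
tool_pos: [578.2, -63.9, 303.9]
tool_rot: [[-0.784, 0.62, -0.0], [0.62, 0.784, 0.0], [0.0, 0.0, -1.0]]
contact_force: [-0.4, 0.1, 0.4]
opening: 30.0
```

```bash
python3 - <<'E'
from h import *
st(); rows([[579.8,-62.2,240]],65.3)
p=bot.get_image('top'); save(p,'top2',(270,110,430,230),5)
p=bot.get_image('wrist'); save(p,'wr2')
E
```

```text
5.25 [578.2 -63.9 303.9] [-6.3 22.2 11.6 79.4  0.  32. ] F [-0.36  0.12  0.41] open 30.0
[-0.001  0.009  0.256]
y angle 51.64890472181292
yaw -0.45503650927290284
```

carry_out --rows '[{"dx": 0, "dy": 0, "dz": 0.06, "yaw": -0.3, "fingers": -0.3}, {"dx": 0, "dy": 0.009, "dz": 0.12, "yaw": -0.455, "fingers": -0.3}, {"dx": 0, "dy": 0.009, "dz": 0.18, "yaw": -0.455, "fingers": -0.3}, {"dx": 0, "dy": 0.009, "dz": 0.22, "yaw": -0.455, "fingers": -0.3}, {"dx": 0, "dy": 0.009, "dz": 0.25, "yaw": -0.455, "fingers": -0.3}]'

```text
clock: 5.98
tool_pos: [579.5, -62.2, 240.9]
tool_rot: [[-0.91, 0.414, -0.0], [0.414, 0.91, 0.0], [0.0, -0.0, -1.0]]
contact_force: [-0.4, 0.0, -0.9]
opening: 30.1
```

```bash
python3 - <<'E'
from h import *
st(); rows([[579.8,-62.2,187]],65.3)
p=bot.get_image('top'); save(p,'top3',(320,110,430,220),5)
p=bot.get_image('wrist'); save(p,'wr3')
p=bot.get_image('side'); save(p,'side3',(260,70,420,200),5)
E
```

```text
5.975 [579.5 -62.2 240.9] [-6.1 23.   3.7 70.7 -0.  18.3] F [-0.42  0.01 -0.86] open 30.1
[-0.001  0.001  0.216]
y angle 65.54196323632286
yaw 0.008065441210762003
```

View pics/wr3.png

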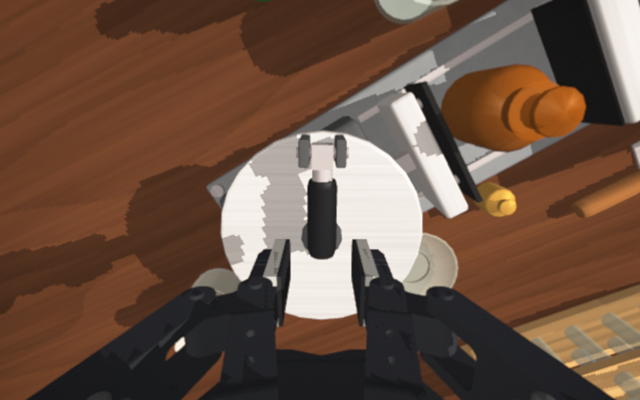

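View pics/side3.png

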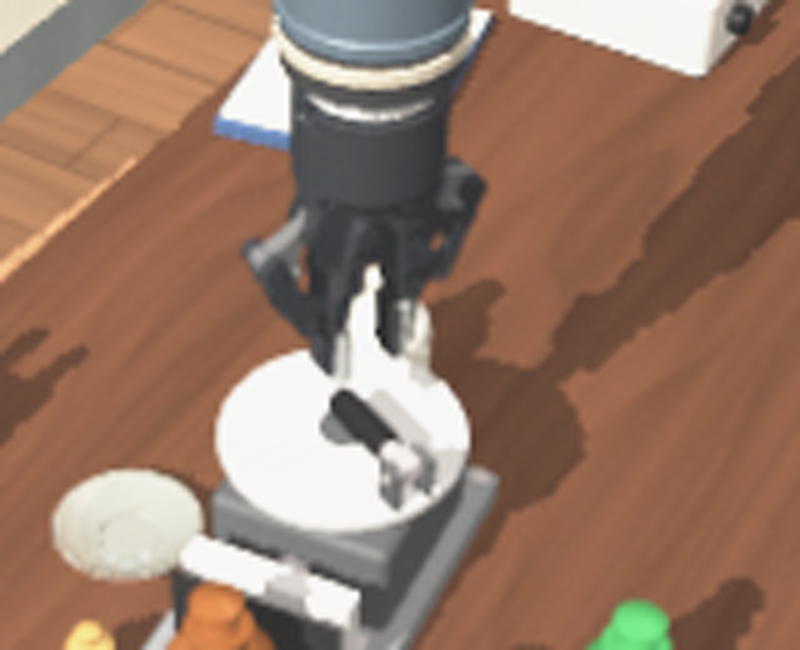

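The wrist view shows the handle (column 322) centred between the fingers (288 and 355) and parallel to them. I'll descend and close.

carry_out --rows '[{"dx": 0, "dy": 0, "dz": 0.07, "yaw": 0, "fingers": -0.3}, {"dx": 0, "dy": 0, "dz": 0.13, "yaw": 0, "fingers": -0.3}, {"dx": 0, "dy": 0, "dz": 0.18, "yaw": 0, "fingers": -0.3}, {"dx": 0, "dy": 0, "dz": 0.205, "yaw": 0, "fingers": -0.3}, {"dx": 0, "dy": 0, "dz": 0.208, "yaw": 0, "fingers": -0.3}]'

```text
clock: 6.75
tool_pos: [579.5, -62.2, 189.2]
tool_rot: [[-0.911, 0.412, -0.0], [0.412, 0.911, 0.0], [0.0, -0.0, -1.0]]
contact_force: [-0.5, -0.7, 0.3]
opening: 29.9
```

carry_out --rows '[{"dx": 0, "dy": 0, "dz": 0, "yaw": 0, "fingers": -0.6}, {"dx": 0, "dy": 0, "dz": 0, "yaw": 0, "fingers": -0.8}, {"dx": 0, "dy": 0, "dz": 0, "yaw": 0, "fingers": -1}, {"dx": 0, "dy": 0, "dz": 0, "yaw": 0, "fingers": -1}, {"dx": 0, "dy": 0, "dz": 0, "yaw": 0, "fingers": -1}]' --force 20

```text
clock: 7.38
tool_pos: [579.8, -62.1, 189.6]
tool_rot: [[-0.911, 0.412, 0.001], [0.412, 0.911, 0.0], [-0.0, 0.0, -1.0]]
contact_force: [1.7, 4.0, 0.8]
opening: 17.0
```

```bash
python3 - <<'E'
from h import *
st()
p=bot.get_image('wrist'); save(p,'wr4')
p=bot.get_image('side'); save(p,'side4',(280,80,400,180),5)
# arc: handle radius 46, start angle 0; TCP (hinge pivot z128) 
o=bot.observe(); t=o['tool_pos']
for a in np.radians([9,18,27,36,45,54,63,72,81,90]): print(round(np.degrees(a)), 'dx',round(46*(1-np.cos(a))/250,3),'dz',round(-46*np.sin(a)/250,3))
E
```

```text
7.375 [579.8 -62.1 189.6] [-6.1 24.4 -1.7 63.8  0.  18.2] F [1.7  4.03 0.77] open 17.0
9 dx 0.002 dz -0.029
18 dx 0.009 dz -0.057
27 dx 0.02 dz -0.084
36 dx 0.035 dz -0.108
45 dx 0.054 dz -0.13
54 dx 0.076 dz -0.149
63 dx 0.1 dz -0.164
72 dx 0.127 dz -0.175
81 dx 0.155 dz -0.182
90 dx 0.184 dz -0.184
```

View pics/wr4.png

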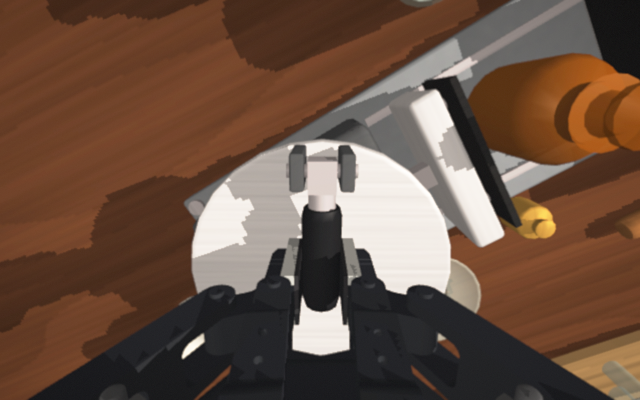

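The handle is gripped: opening 17 mm, lateral force 4 N. Next is the upward arc.

carry_out --rows '[{"dx": 0.002, "dy": 0, "dz": -0.029, "yaw": 0, "fingers": -1}, {"dx": 0.009, "dy": 0, "dz": -0.057, "yaw": 0, "fingers": -1}, {"dx": 0.02, "dy": 0, "dz": -0.084, "yaw": 0, "fingers": -1}, {"dx": 0.035, "dy": 0, "dz": -0.108, "yaw": 0, "fingers": -1}, {"dx": 0.054, "dy": 0, "dz": -0.13, "yaw": 0, "fingers": -1}]'

```text
clock: 8.1
tool_pos: [567.1, -56.4, 221.6]
tool_rot: [[-0.911, 0.412, -0.001], [0.412, 0.911, 0.0], [0.001, 0.0, -1.0]]
contact_force: [3.1, 4.4, -5.2]
opening: 17.1
```

```bash
python3 - <<'E'
from h import *
st()
p=bot.get_image('side'); save(p,'side5',(280,80,400,180),5)
E
```

```text
8.1 [567.1 -56.4 221.6] [-5.7 22.  -0.6 67.4  0.  18.7] F [ 3.15  4.41 -5.23] open 17.1
```

View pics/side5.png

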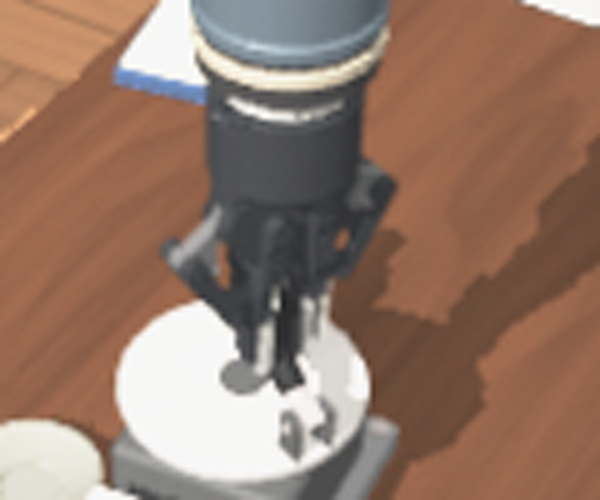

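carry_out --rows '[{"dx": 0.022, "dy": 0, "dz": -0.019, "yaw": 0, "fingers": -1}, {"dx": 0.046, "dy": 0, "dz": -0.034, "yaw": 0, "fingers": -1}, {"dx": 0.073, "dy": 0, "dz": -0.045, "yaw": 0, "fingers": -1}, {"dx": 0.101, "dy": 0, "dz": -0.052, "yaw": 0, "fingers": -1}, {"dx": 0.13, "dy": 0, "dz": -0.054, "yaw": 0, "fingers": -1}]'

```text
clock: 8.78
tool_pos: [538.2, -43.3, 235.9]
tool_rot: [[-0.911, 0.413, 0.002], [0.413, 0.911, -0.001], [-0.002, 0.0, -1.0]]
contact_force: [6.2, 0.8, 1.4]
opening: 15.9
```

```bash
python3 - <<'E'
from h import *
st()
p=bot.get_image('side'); save(p,'side6',(280,80,400,180),5)
p=bot.get_image('wrist'); save(p,'wr6')
E
```

```text
8.775 [538.2 -43.3 235.9] [-4.6 18.  -4.2 67.7 -0.  19.8] F [6.16 0.82 1.36] open 15.9
```

View pics/side6.png

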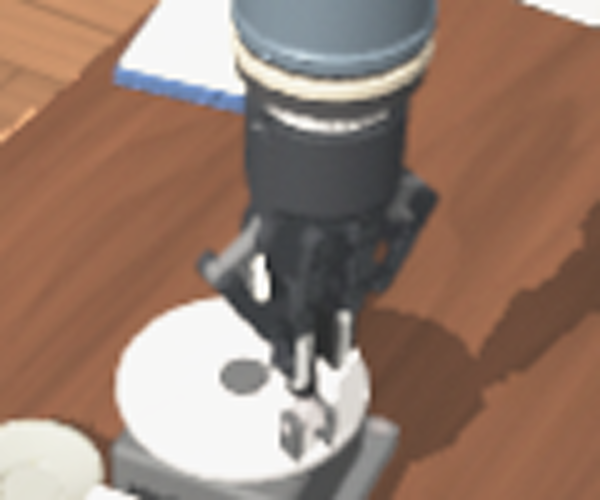

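View pics/wr6.png

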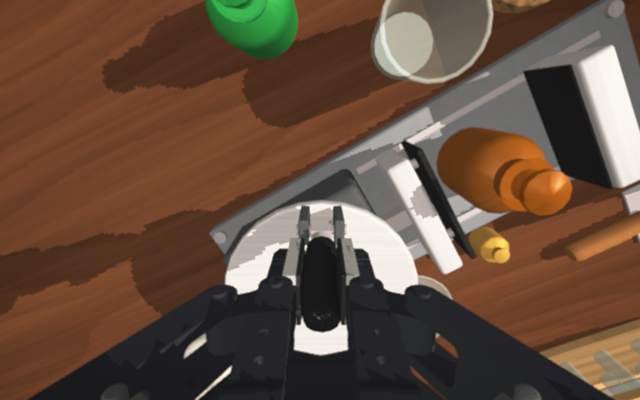

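```bash
python3 - <<'E'
from h import *
p=bot.get_image('wrist')
hinge=np.array([*(HUB[:2]+60*D),128])
for a in [70,80,85,90]:
    a=np.radians(a); ax=np.array([*(-D*np.cos(a)),np.sin(a)]); n=np.array([*(D*np.sin(a)),np.cos(a)])
    print(np.degrees(a).round(),[proj(p,hinge+ax*L+n*k*9).round(0).tolist() for L in (16,64) for k in (-1,0,1)])
print('hinge',proj(p,hinge))
save(p,'wr7',(260,190,380,350),4)
for y in range(200,345,8): print(y, world(p,[[320,y]]).round(0))
E
```

```text
70.0 [[[319.0, 259.0]], [[319.0, 248.0]], [[319.0, 237.0]], [[318.0, 340.0]], [[318.0, 329.0]], [[318.0, 317.0]]]
80.0 [[[319.0, 258.0]], [[319.0, 245.0]], [[319.0, 231.0]], [[318.0, 327.0]], [[318.0, 312.0]], [[318.0, 296.0]]]
85.0 [[[319.0, 256.0]], [[319.0, 242.0]], [[319.0, 228.0]], [[318.0, 319.0]], [[318.0, 302.0]], [[318.0, 284.0]]]
90.0 [[[319.0, 255.0]], [[319.0, 240.0]], [[319.0, 225.0]], [[318.0, 309.0]], [[318.0, 290.0]], [[318.0, 271.0]]]
hinge [[318.74597056 228.81554838]]
200 [[529. -38. 102.]]
208 [[532. -40. 109.]]
216 [[532. -40. 124.]]
224 [[534. -40. 132.]]
232 [[536. -41. 140.]]
240 [[536. -41. 150.]]
248 [[470. -11. 305.]]
256 [[539. -43. 161.]]
264 [[540. -43. 166.]]
272 [[542. -44. 171.]]
280 [[543. -44. 177.]]
288 [[544. -45. 181.]]
296 [[545. -45. 185.]]
304 [[546. -46. 189.]]
312 [[548. -47. 191.]]
320 [[554. -49. 188.]]
328 [[559. -52. 187.]]
336 [[625. -82. 107.]]
344 [[632. -85. 107.]]
```

View pics/wr7.png

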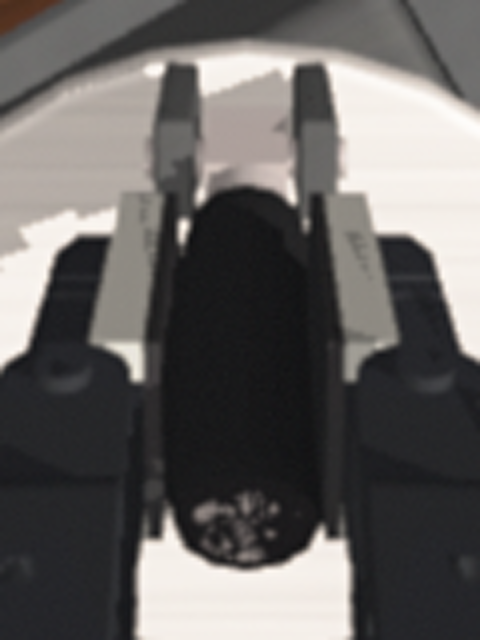

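The handle has only reached about 75°; it slipped toward the hub edge of the pads. The outer line on the grip runs from (536,140) to (548,189). I'll regrip it centred and push on.

carry_out --rows '[{"dx": 0, "dy": 0, "dz": 0, "yaw": 0, "fingers": -0.3}, {"dx": -0.01, "dy": 0, "dz": 0.01, "yaw": 0, "fingers": -0.3}, {"dx": -0.04, "dy": 0, "dz": 0.025, "yaw": 0, "fingers": -0.3}, {"dx": -0.06, "dy": 0, "dz": 0.025, "yaw": 0, "fingers": -0.6}, {"dx": -0.06, "dy": 0, "dz": 0.025, "yaw": 0, "fingers": -1}]' --force 30

```text
clock: 9.55
tool_pos: [551.3, -49.4, 228.5]
tool_rot: [[-0.911, 0.413, -0.001], [0.413, 0.911, 0.0], [0.001, -0.0, -1.0]]
contact_force: [-0.5, 2.4, -6.7]
opening: 17.1
```

carry_out --rows '[{"dx": 0, "dy": 0, "dz": 0, "yaw": 0, "fingers": -1}, {"dx": 0, "dy": 0, "dz": 0, "yaw": 0, "fingers": -1}, {"dx": 0.02, "dy": 0, "dz": -0.003, "yaw": 0, "fingers": -1}, {"dx": 0.04, "dy": 0, "dz": -0.005, "yaw": 0, "fingers": -1}, {"dx": 0.052, "dy": 0, "dz": -0.006, "yaw": 0, "fingers": -1}]'

```text
clock: 10.18
tool_pos: [539.8, -44.1, 231.4]
tool_rot: [[-0.911, 0.413, 0.002], [0.413, 0.911, -0.001], [-0.002, 0.0, -1.0]]
contact_force: [6.5, -1.8, -6.2]
opening: 17.1
```

```bash
cat >> h.py <<'E'
def incl(n,col=320):
    p=bot.get_image('wrist'); save(p,n,(260,190,380,350),4)
    for y in range(232,330,8): print(y, world(p,[[col,y]]).round(0)[0])
E
python3 - <<'E'
from h import *
st(); incl('wr8')
E
```

```text
10.175 [539.8 -44.1 231.4] [-4.7 18.3 -4.4 67.1 -0.  19.7] F [ 6.52 -1.75 -6.19] open 17.1
232 [532. -39. 150.]
240 [532. -39. 160.]
248 [533. -40. 166.]
256 [533. -40. 173.]
264 [533. -40. 180.]
272 [534. -40. 186.]
280 [534. -40. 191.]
288 [537. -42. 192.]
296 [540. -43. 192.]
304 [545. -45. 191.]
312 [548. -47. 190.]
320 [612. -76. 107.]
328 [617. -78. 108.]
```

View pics/wr8.png

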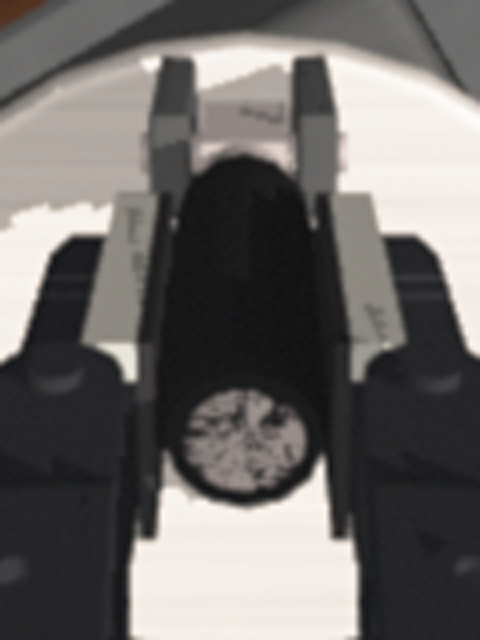

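Handle at about 87–88° (outer line 532 to 534 over 40 mm, end face level at z 192). Before cranking I'll measure the jaw, jar and stop gaps from the top view.

```bash
python3 - <<'E'
from h import *
p=bot.get_image('top'); save(p,'top9',(230,120,400,230),4)
v,u=np.mgrid[130:220,230:350]; W=world(p,np.c_[u.ravel(),v.ravel()])
s=W[(W[:,2]>72)&(W[:,2]<84)&(W[:,0]>490)&(W[:,0]<665)]
for lo,hi in [(-20,70),(100,240)]:
    q=s[(s[:,1]>lo)&(s[:,1]<hi)]; r=cv2.minAreaRect(q[:,:2].astype(np.float32)); print(len(q),r,q[:,2].mean())
j=W[(W[:,2]>40)&(W[:,2]<135)&(np.hypot(W[:,0]-572,W[:,1]-86)<40)]
j2=j[(j[:,1]>45)&(j[:,1]<125)]
for lo,hi in [(40,70),(70,84),(84,100),(100,126),(126,135)]:
    q=j2[(j2[:,2]>lo)&(j2[:,2]<hi)]
    if len(q): print(lo,hi,len(q),q.min(0).round(),q.max(0).round(),cv2.minEnclosingCircle(q[:,:2].astype(np.float32)))
E
```

```text
476 ((565.21240234375, 27.511037826538086), (146.19065856933594, 86.66311645507812), 2.2315940856933594) 80.5961353999871
522 ((569.3572387695312, 138.36395263671875), (100.42386627197266, 77.85437774658203), 5.806601047515869) 80.55602956317064
40 70 25 [543.  58.  42.] [566. 102.  70.] ((556.9205932617188, 79.951904296875), 23.985395431518555)
70 84 102 [544.  57.  70.] [601. 114.  84.] ((573.1694946289062, 86.21112823486328), 29.67865753173828)
84 100 223 [548.  61.  84.] [598. 114.  93.] ((572.8809204101562, 86.23902130126953), 27.543758392333984)
100 126 122 [557.  70. 103.] [591. 103. 126.] ((573.7252197265625, 86.49152374267578), 17.567888259887695)
126 135 86 [561.  74. 126.] [585.  99. 131.] ((572.1297607421875, 86.48399353027344), 13.075589179992676)
```

View pics/top9.png

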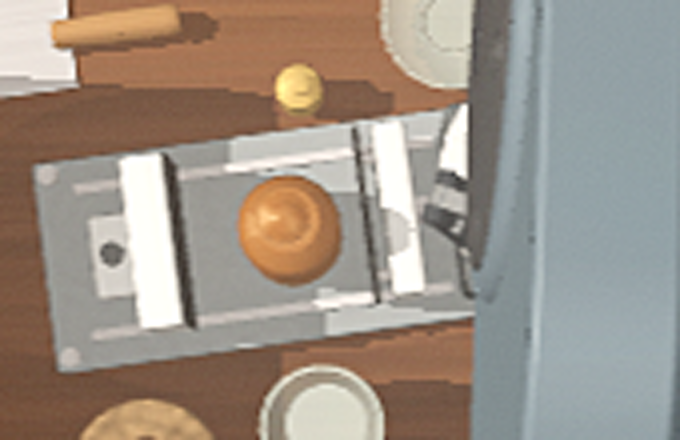

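```bash
python3 - <<'E'
from h import *
p=bot.get_image('top')
a=np.radians(5.8+90); cy=np.array([np.cos(a),np.sin(a)]); print(cy)
j=np.array([573,86.3])
for z in (50,65,78):
  J=[(world(p,[[230+x/4,120+y/4]],z)[0,:2]-j)@cy for x,y in [(353,128),(366,230),(378,300)]]
  S=[(world(p,[[230+x/4,120+y/4]],z)[0,:2]-j)@cy for x,y in [(172,155),(184,230),(195,325)]]
  print(z,np.round(J,1),np.round(S,1))
for x in range(150,205,4): print(x,world(p,[[230+x/4,177]]).round(0)[0],end=' ')
print()
for x in range(340,420,4): print(x,world(p,[[230+x/4,177]]).round(0)[0],end=' ')
E
```

```text
[-0.1010563   0.99488071]
50 [-43.8 -43.7 -45.5] [64.5 62.8 63.1]
65 [-43.5 -43.5 -45.2] [62.8 61.1 61.4]
78 [-43.3 -43.3 -45. ] [61.4 59.7 60. ]
150 [573. 165.  83.] 154 [573. 163.  83.] 158 [573. 161.  81.] 162 [573. 158.  81.] 166 [573. 156.  83.] 170 [573. 154.  83.] 174 [574. 153.  71.] 178 [574. 151.  71.] 182 [579. 153.  31.] 186 [579. 151.  31.] 190 [580. 150.  17.] 194 [580. 147.  17.] 198 [580. 144.  22.] 202 [579. 142.  23.] 
340 [570.  57.  80.] 344 [578.  56.  19.] 348 [578.  53.  19.] 352 [577.  51.  22.] 356 [578.  48.  19.] 360 [578.  46.  18.] 364 [575.  43.  39.] 368 [570.  41.  78.] 372 [570.  39.  78.] 376 [577.  36.  23.] 380 [577.  34.  19.] 384 [575.  31.  33.] 388 [570.  30.  83.] 392 [569.  28.  83.] 396 [569.  25.  82.] 400 [569.  23.  83.] 404 [570.  21.  80.] 408 [569.  19.  82.] 412 [570.  16.  80.] 416 [570.  14.  79.]
```

```bash
cat >> h.py <<'E'
def crank(t0,n=5,step=15,r=58.):
    c,s=lambda t:np.cos(np.radians(t)),lambda t:np.sin(np.radians(t))
    print('from',t0,[(round(r/250*(c(t0+i*step)-c(t0)),4),round(r/250*(s(t0+i*step)-s(t0)),4)) for i in range(1,n+1)])
E
python3 - <<'E'
from h import *
for k in range(5): crank(75*k)
E
```

```text
from 0 [(np.float64(-0.0079), np.float64(0.06)), (np.float64(-0.0311), np.float64(0.116)), (np.float64(-0.068), np.float64(0.164)), (np.float64(-0.116), np.float64(0.2009)), (np.float64(-0.172), np.float64(0.2241))]
from 75 [(np.float64(-0.06), np.float64(0.0079)), (np.float64(-0.1201), np.float64(0.0)), (np.float64(-0.176), np.float64(-0.0232)), (np.float64(-0.2241), np.float64(-0.06)), (np.float64(-0.261), np.float64(-0.1081))]
from 150 [(np.float64(-0.0232), np.float64(-0.056)), (np.float64(-0.0311), np.float64(-0.116)), (np.float64(-0.0232), np.float64(-0.176)), (np.float64(0.0), np.float64(-0.232)), (np.float64(0.0369), np.float64(-0.28))]
from 225 [(np.float64(0.048), np.float64(-0.0369)), (np.float64(0.104), np.float64(-0.06)), (np.float64(0.164), np.float64(-0.068)), (np.float64(0.2241), np.float64(-0.06)), (np.float64(0.28), np.float64(-0.0369))]
from 300 [(np.float64(0.048), np.float64(0.0369)), (np.float64(0.0849), np.float64(0.0849)), (np.float64(0.1081), np.float64(0.1409)), (np.float64(0.116), np.float64(0.2009)), (np.float64(0.1081), np.float64(0.261))]
```

carry_out --rows '[{"dx": -0.008, "dy": 0.06, "dz": 0, "yaw": 0, "fingers": -1}, {"dx": -0.031, "dy": 0.116, "dz": 0, "yaw": 0, "fingers": -1}, {"dx": -0.068, "dy": 0.164, "dz": 0, "yaw": 0, "fingers": -1}, {"dx": -0.116, "dy": 0.201, "dz": 0, "yaw": 0, "fingers": -1}, {"dx": -0.172, "dy": 0.224, "dz": 0, "yaw": 0, "fingers": -1}]'

```text
clock: 10.95
tool_pos: [602.6, -9.3, 231.1]
tool_rot: [[-0.912, 0.411, 0.0], [0.411, 0.912, 0.002], [0.0, 0.002, -1.0]]
contact_force: [-4.9, 1.2, 7.3]
opening: 17.2
```

```bash
cat >> h.py <<'E'
def pol():
    o=bot.observe(); d=o['tool_pos'][:2]-HUB[:2]; r=np.hypot(*d); a=np.degrees(np.arctan2(d[1],d[0]))
    u=d/r; tg=np.array([u[1],-u[0]]); F=o['contact_force']
    print('t',o['clock'],'theta',round((155.6-a)%360,1),'r',round(r,1),'z',o['tool_pos'][2].round(1),'Fpush',round(-F[:2]@tg,2),'Frad(on tool,out)',round(F[:2]@u,2),'Fz',F[2].round(2),'M',o['ft_torque'].round(2),'op',round(o['opening'],1))
E
python3 - <<'E'
from h import *
pol(); 
p=bot.get_image('side'); save(p,'side10',(260,60,420,200),5)
p=bot.get_image('wrist'); save(p,'wr10')
E
```

```text
t 10.95 theta 75.5 r 59.7 z 231.1 Fpush 5.03 Frad(on tool,out) 0.39 Fz 7.25 M [ 0.31  0.56 -0.03] op 17.2
```

View pics/wr10.png

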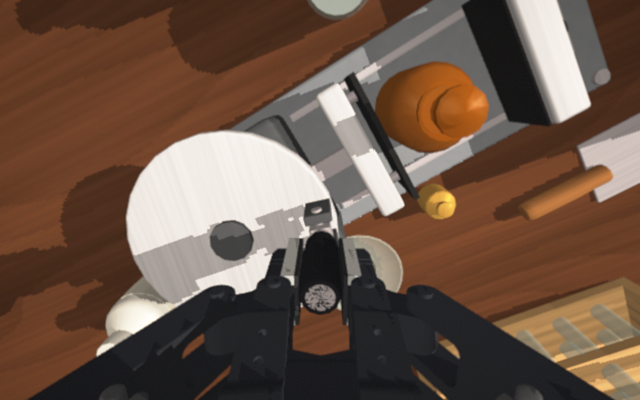

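The crank works: the hinge moved with the tool, push is 5 N, and the hub is visible at (231,240).

carry_out --rows '[{"dx": -0.06, "dy": 0.008, "dz": 0, "yaw": 0, "fingers": -1}, {"dx": -0.12, "dy": 0.0, "dz": 0, "yaw": 0, "fingers": -1}, {"dx": -0.176, "dy": -0.023, "dz": 0, "yaw": 0, "fingers": -1}, {"dx": -0.224, "dy": -0.06, "dz": 0, "yaw": 0, "fingers": -1}, {"dx": -0.261, "dy": -0.108, "dz": 0, "yaw": 0, "fingers": -1}]'

```text
clock: 11.68
tool_pos: [651.7, -61.2, 231.1]
tool_rot: [[-0.912, 0.411, 0.002], [0.411, 0.912, 0.002], [-0.001, 0.002, -1.0]]
contact_force: [1.7, 5.0, 4.5]
opening: 17.4
```

```bash
python3 - <<'E'
from h import *
pol(); 
p=bot.get_image('wrist'); save(p,'wr11')
E
```

```text
t 11.675 theta 149.0 r 59.7 z 231.1 Fpush 4.77 Frad(on tool,out) 2.3 Fz 4.46 M [ 0.75 -0.58 -0.01] op 17.4
```

View pics/wr11.png

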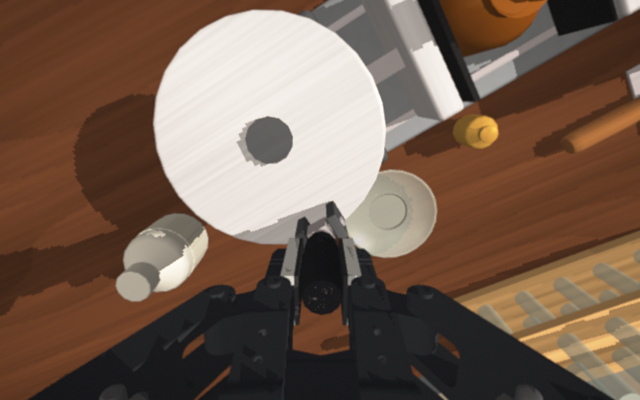

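Cranking normally, handle still upright in the grip.

carry_out --rows '[{"dx": -0.023, "dy": -0.056, "dz": 0, "yaw": 0, "fingers": -1}, {"dx": -0.031, "dy": -0.116, "dz": 0, "yaw": 0, "fingers": -1}, {"dx": -0.023, "dy": -0.176, "dz": 0, "yaw": 0, "fingers": -1}, {"dx": 0.0, "dy": -0.232, "dz": 0, "yaw": 0, "fingers": -1}, {"dx": 0.037, "dy": -0.28, "dz": 0, "yaw": 0, "fingers": -1}]'

```text
clock: 12.35
tool_pos: [613.8, -122.4, 231.1]
tool_rot: [[-0.911, 0.412, 0.002], [0.412, 0.911, -0.001], [-0.003, 0.0, -1.0]]
contact_force: [5.7, -2.8, 1.3]
opening: 17.1
```

```bash
python3 - <<'E'
from h import *
pol(); 
p=bot.get_image('wrist'); save(p,'wr12')
p=bot.get_image('side'); save(p,'side12',(240,100,400,240),5)
E
```

```text
t 12.35 theta 224.1 r 58.4 z 231.1 Fpush 4.31 Frad(on tool,out) 4.69 Fz 1.31 M [-0.87 -1.16  0.02] op 17.1
```

View pics/wr12.png

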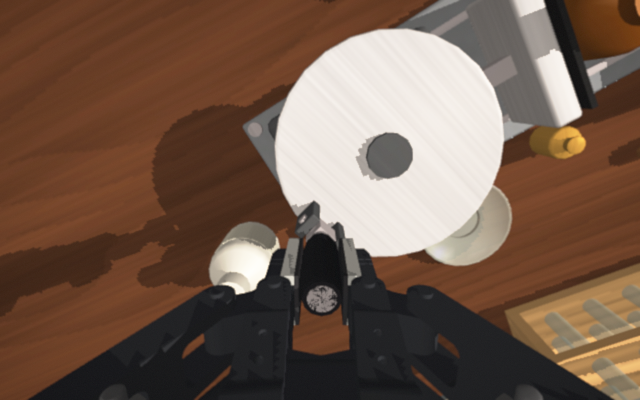

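View pics/side12.png

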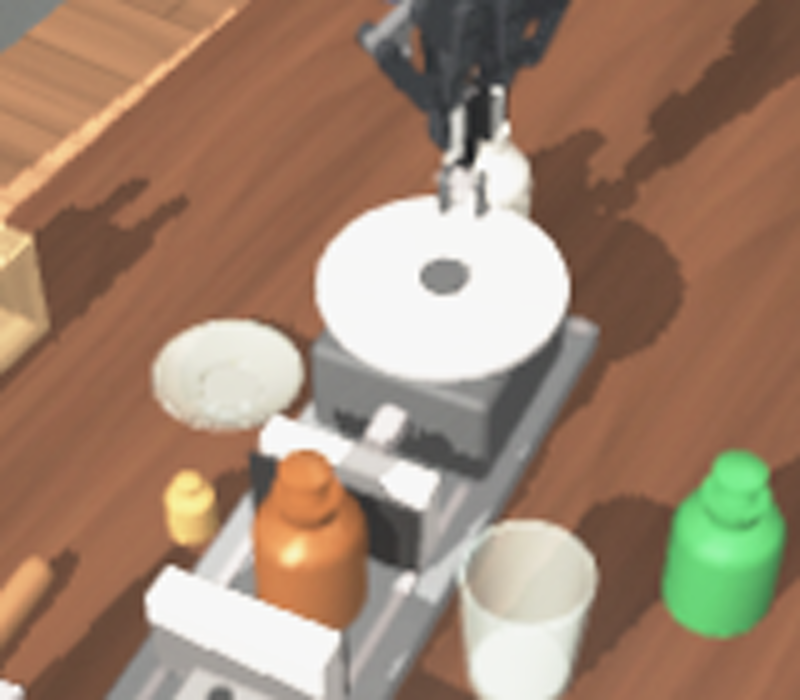

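The jaw has reached the jar and is pushing it toward the stop. I'll continue.

carry_out --rows '[{"dx": 0.048, "dy": -0.037, "dz": 0, "yaw": 0, "fingers": -1}, {"dx": 0.104, "dy": -0.06, "dz": 0, "yaw": 0, "fingers": -1}, {"dx": 0.164, "dy": -0.068, "dz": 0, "yaw": 0, "fingers": -1}, {"dx": 0.224, "dy": -0.06, "dz": 0, "yaw": 0, "fingers": -1}, {"dx": 0.28, "dy": -0.037, "dz": 0, "yaw": 0, "fingers": -1}]'

```text
clock: 13.08
tool_pos: [544.4, -102.4, 230.9]
tool_rot: [[-0.911, 0.413, -0.001], [0.413, 0.911, -0.003], [-0.0, -0.003, -1.0]]
contact_force: [-5.8, -8.9, 7.4]
opening: 16.6
```

```bash
python3 - <<'E'
from h import *
pol(); 
p=bot.get_image('side'); save(p,'side13',(240,100,400,240),5)
p=bot.get_image('top'); save(p,'top13',(230,120,400,230),4)
crank(300,5,7)
crank(300,5,10)
crank(335,5,5)
crank(335,5,8)
E
```

```text
t 13.075 theta 300.0 r 59.0 z 230.9 Fpush 3.89 Frad(on tool,out) 9.94 Fz 7.44 M [-2.05  1.43 -0.03] op 16.6
from 300 [(np.float64(0.0236), np.float64(0.0156)), (np.float64(0.0452), np.float64(0.034)), (np.float64(0.0643), np.float64(0.0549)), (np.float64(0.0807), np.float64(0.078)), (np.float64(0.0943), np.float64(0.1029))]
from 300 [(np.float64(0.0331), np.float64(0.0232)), (np.float64(0.0617), np.float64(0.0518)), (np.float64(0.0849), np.float64(0.0849)), (np.float64(0.102), np.float64(0.1216)), (np.float64(0.1125), np.float64(0.1606))]
from 335 [(np.float64(0.0077), np.float64(0.0187)), (np.float64(0.0138), np.float64(0.038)), (np.float64(0.0182), np.float64(0.0578)), (np.float64(0.0209), np.float64(0.0778)), (np.float64(0.0217), np.float64(0.098))]
from 335 [(np.float64(0.0116), np.float64(0.0302)), (np.float64(0.0189), np.float64(0.0618)), (np.float64(0.0217), np.float64(0.094)), (np.float64(0.02), np.float64(0.1263)), (np.float64(0.0138), np.float64(0.1581))]
```

View pics/top13.png

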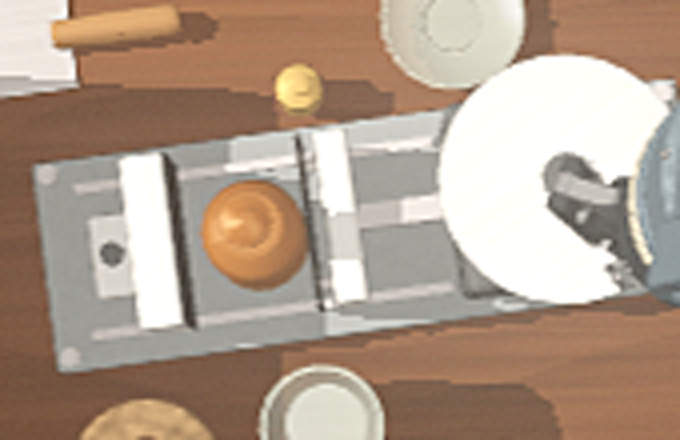

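View pics/side13.png

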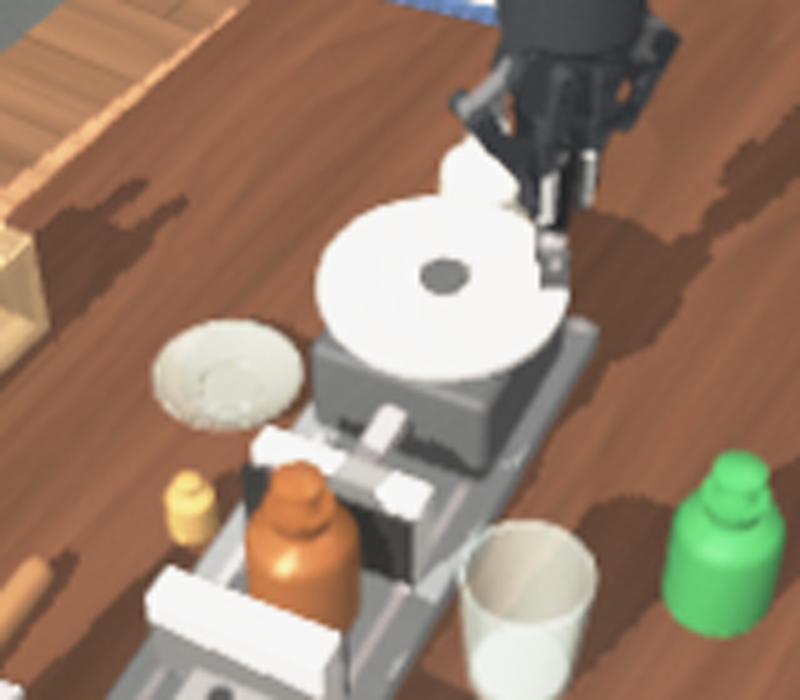

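```bash
python3 - <<'E'
import numpy as np
def f(t0,r0,ts,r):
    c=lambda t:np.array([np.cos(np.radians(t)),np.sin(np.radians(t))])
    print([tuple(float(v) for v in ((r*c(t)-r0*c(t0))/250).round(3)) for t in ts])
f(300,58.5,[312,324,336,348,360],60.5)
f(360,60.5,[368,376,384,390,395],60.5)
E
```

```text
[(0.045, 0.023), (0.079, 0.06), (0.104, 0.104), (0.12, 0.152), (0.125, 0.203)]
[(-0.002, 0.034), (-0.009, 0.067), (-0.021, 0.098), (-0.032, 0.121), (-0.044, 0.139)]
```

carry_out --rows '[{"dx": 0.045, "dy": 0.023, "dz": 0, "yaw": 0, "fingers": -1}, {"dx": 0.079, "dy": 0.06, "dz": 0, "yaw": 0, "fingers": -1}, {"dx": 0.104, "dy": 0.104, "dz": 0, "yaw": 0, "fingers": -1}, {"dx": 0.12, "dy": 0.152, "dz": 0, "yaw": 0, "fingers": -1}, {"dx": 0.125, "dy": 0.203, "dz": 0, "yaw": 0, "fingers": -1}]'

```text
clock: 13.8
tool_pos: [537.8, -41.6, 230.9]
tool_rot: [[-0.911, 0.412, -0.0], [0.412, 0.911, -0.0], [0.0, -0.0, -1.0]]
contact_force: [-0.8, -4.2, 5.1]
opening: 17.5
```

```bash
python3 - <<'E'
from h import *
pol(); incl('wr14')
E
```

```text
t 13.8 theta 1.5 r 60.7 z 230.9 Fpush 4.13 Frad(on tool,out) -1.17 Fz 5.12 M [-0.79  0.15 -0.01] op 17.5
232 [532. -38. 144.]
240 [531. -37. 156.]
248 [531. -37. 165.]
256 [532. -38. 171.]
264 [532. -38. 179.]
272 [531. -37. 186.]
280 [532. -38. 191.]
288 [535. -39. 191.]
296 [538. -41. 191.]
304 [542. -42. 191.]
312 [546. -44. 190.]
320 [470. -10. 300.]
328 [615. -75. 107.]
```

View pics/wr14.png

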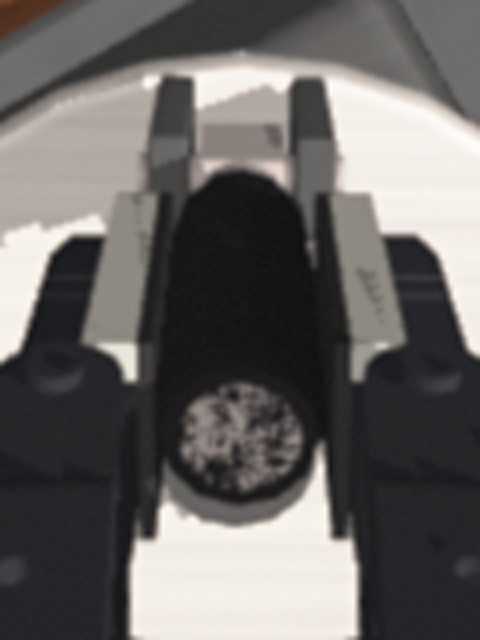

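Handle vertical (outer line constant at 531–532), push about 4.1 N. Now small steps, 20° per call.

carry_out --rows '[{"dx": 0, "dy": 0.017, "dz": 0, "yaw": 0, "fingers": -1}, {"dx": -0.002, "dy": 0.034, "dz": 0, "yaw": 0, "fingers": -1}, {"dx": -0.005, "dy": 0.05, "dz": 0, "yaw": 0, "fingers": -1}, {"dx": -0.009, "dy": 0.067, "dz": 0, "yaw": 0, "fingers": -1}, {"dx": -0.015, "dy": 0.083, "dz": 0, "yaw": 0, "fingers": -1}]'

```text
clock: 14.48
tool_pos: [550.0, -24.5, 230.9]
tool_rot: [[-0.911, 0.412, 0.0], [0.412, 0.911, 0.0], [-0.0, 0.0, -1.0]]
contact_force: [-3.2, -3.6, 6.9]
opening: 17.0
```

```bash
python3 - <<'E'
from h import *
pol()
p=bot.get_image('side'); save(p,'side15',(240,140,360,240),6)
pol()
p=bot.get_image('top'); save(p,'top15',(230,120,350,230),5); pol()
E
```

```text
t 14.475 theta 21.4 r 60.9 z 230.9 Fpush 4.83 Frad(on tool,out) -0.37 Fz 6.85 M [-0.52  0.46 -0.01] op 17.0
t 14.525 theta 21.8 r 60.9 z 230.9 Fpush 3.46 Frad(on tool,out) 0.75 Fz 7.52 M [-0.35  0.37 -0.07] op 17.4
t 14.575 theta 21.7 r 60.9 z 230.9 Fpush 0.67 Frad(on tool,out) -0.07 Fz 6.32 M [0.   0.05 0.03] op 16.9
```

View pics/top15.png

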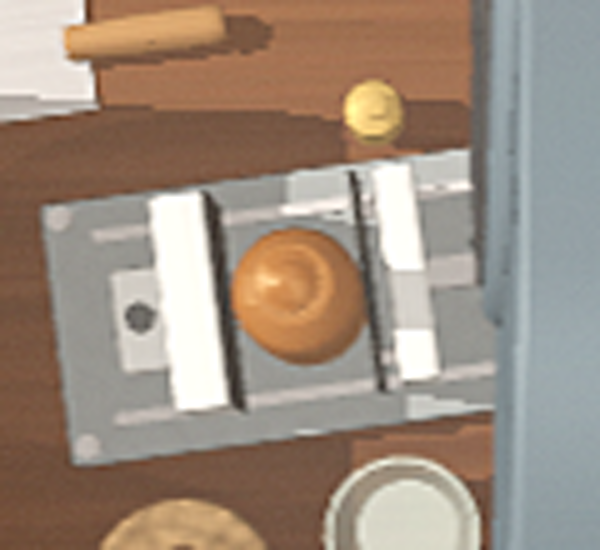

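Still a few mm short of the stop. Now 12° steps, reading the push while moving.

carry_out --rows '[{"dx": -0.004, "dy": 0.0095, "dz": 0, "yaw": 0, "fingers": -1}, {"dx": -0.008, "dy": 0.019, "dz": 0, "yaw": 0, "fingers": -1}, {"dx": -0.0125, "dy": 0.028, "dz": 0, "yaw": 0, "fingers": -1}, {"dx": -0.0175, "dy": 0.037, "dz": 0, "yaw": 0, "fingers": -1}, {"dx": -0.0225, "dy": 0.0455, "dz": 0, "yaw": 0, "fingers": -1}]'

```text
clock: 15.2
tool_pos: [559.8, -16.5, 230.9]
tool_rot: [[-0.911, 0.412, 0.0], [0.412, 0.911, -0.0], [-0.0, 0.0, -1.0]]
contact_force: [-1.8, -3.8, 7.2]
opening: 16.9
```

```bash
python3 - <<'E'
from h import *
pol()
def f(t0,ts,r=60.5):
    c=lambda t:np.array([np.cos(np.radians(t)),np.sin(np.radians(t))])
    print(t0,[tuple(float(v) for v in ((r*c(t)-r*c(t0))/250).round(4)) for t in ts])
for t in (392,404,416,428,440): f(t,t+np.array([2.4,4.8,7.2,9.6,12]))
E
```

```text
t 15.2 theta 33.3 r 61.0 z 230.9 Fpush 3.57 Frad(on tool,out) -2.29 Fz 7.18 M [-0.74  0.33 -0.08] op 16.9
392 [(-0.0056, 0.0085), (-0.0115, 0.0167), (-0.0177, 0.0247), (-0.0243, 0.0324), (-0.0311, 0.0399)]
404 [(-0.0072, 0.0071), (-0.0147, 0.014), (-0.0224, 0.0205), (-0.0305, 0.0267), (-0.0388, 0.0325)]
416 [(-0.0085, 0.0055), (-0.0173, 0.0106), (-0.0262, 0.0154), (-0.0354, 0.0198), (-0.0447, 0.0238)]
428 [(-0.0095, 0.0036), (-0.0191, 0.0068), (-0.0288, 0.0096), (-0.0387, 0.012), (-0.0486, 0.0139)]
440 [(-0.01, 0.0016), (-0.0201, 0.0027), (-0.0302, 0.0034), (-0.0403, 0.0037), (-0.0505, 0.0035)]
```

carry_out --rows '[{"dx": -0.0055, "dy": 0.0085, "dz": 0, "yaw": 0, "fingers": -1}, {"dx": -0.0115, "dy": 0.0165, "dz": 0, "yaw": 0, "fingers": -1}, {"dx": -0.0175, "dy": 0.0245, "dz": 0, "yaw": 0, "fingers": -1}, {"dx": -0.0245, "dy": 0.0325, "dz": 0, "yaw": 0, "fingers": -1}, {"dx": -0.031, "dy": 0.04, "dz": 0, "yaw": 0, "fingers": -1}]'

```text
clock: 15.82
tool_pos: [571.0, -10.7, 230.9]
tool_rot: [[-0.911, 0.412, 0.0], [0.412, 0.911, -0.0], [-0.0, -0.0, -1.0]]
contact_force: [-2.8, -5.9, 6.7]
opening: 16.9
```

```bash
python3 -c "
from h import *
pol()"
```

```text
t 15.825 theta 45.1 r 61.2 z 230.9 Fpush 4.69 Frad(on tool,out) -4.53 Fz 6.73 M [-1.18  0.32 -0.01] op 16.9
```

```bash
python3 - <<'E'
from h import *
p=bot.get_image('top'); save(p,'top17',(230,120,350,230),5); pol()
E
```

```text
t 15.875 theta 45.3 r 61.2 z 230.9 Fpush 3.3 Frad(on tool,out) -3.8 Fz 6.5 M [-0.96  0.33 -0.06] op 17.0
```

View pics/top17.png

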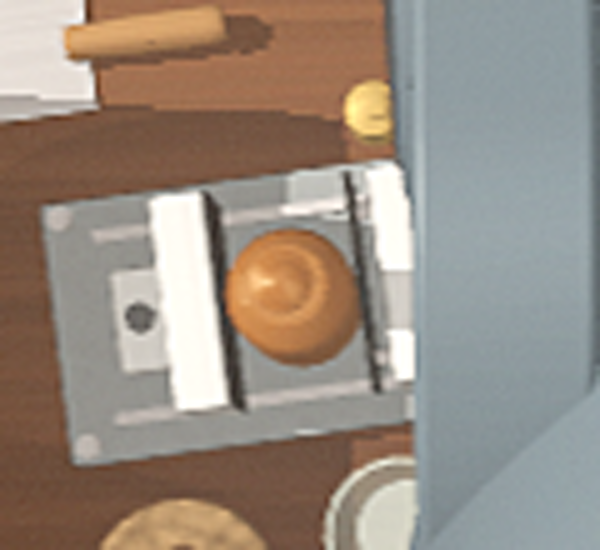

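carry_out --rows '[{"dx": -0.008, "dy": 0.006, "dz": 0, "yaw": 0, "fingers": -1}, {"dx": -0.016, "dy": 0.0125, "dz": 0, "yaw": 0, "fingers": -1}, {"dx": -0.024, "dy": 0.018, "dz": 0, "yaw": 0, "fingers": -1}, {"dx": -0.0325, "dy": 0.0235, "dz": 0, "yaw": 0, "fingers": -1}, {"dx": -0.041, "dy": 0.029, "dz": 0, "yaw": 0, "fingers": -1}]'

```text
clock: 16.5
tool_pos: [583.1, -7.9, 230.9]
tool_rot: [[-0.911, 0.412, -0.0], [0.412, 0.911, 0.001], [0.0, 0.001, -1.0]]
contact_force: [-3.0, -0.9, 7.7]
opening: 17.1
```

```bash
python3 -c "
from h import *
pol()"
```

```text
t 16.5 theta 56.9 r 60.9 z 230.9 Fpush 3.11 Frad(on tool,out) -0.44 Fz 7.68 M [-0.07  0.68  0.02] op 17.1
```

carry_out --rows '[{"dx": -0.0085, "dy": 0.0055, "dz": 0, "yaw": 0, "fingers": -1}, {"dx": -0.0175, "dy": 0.0105, "dz": 0, "yaw": 0, "fingers": -1}, {"dx": -0.0265, "dy": 0.015, "dz": 0, "yaw": 0, "fingers": -1}, {"dx": -0.0355, "dy": 0.0195, "dz": 0, "yaw": 0, "fingers": -1}, {"dx": -0.0445, "dy": 0.0235, "dz": 0, "yaw": 0, "fingers": -1}]'

```text
clock: 17.12
tool_pos: [595.6, -7.3, 230.8]
tool_rot: [[-0.911, 0.412, -0.0], [0.412, 0.911, 0.0], [0.0, 0.0, -1.0]]
contact_force: [-4.4, -2.3, 7.5]
opening: 17.2
```

```bash
python3 -c "
from h import *
pol()"
```

```text
t 17.125 theta 68.6 r 60.9 z 230.8 Fpush 4.3 Frad(on tool,out) -2.52 Fz 7.48 M [-0.4   0.79 -0.03] op 17.2
```

carry_out --rows '[{"dx": -0.0095, "dy": 0.003, "dz": 0, "yaw": 0, "fingers": -1}, {"dx": -0.019, "dy": 0.0055, "dz": 0, "yaw": 0, "fingers": -1}, {"dx": -0.029, "dy": 0.008, "dz": 0, "yaw": 0, "fingers": -1}, {"dx": -0.039, "dy": 0.0095, "dz": 0, "yaw": 0, "fingers": -1}, {"dx": -0.049, "dy": 0.0115, "dz": 0, "yaw": 0, "fingers": -1}]'

```text
clock: 17.75
tool_pos: [607.8, -9.4, 230.8]
tool_rot: [[-0.911, 0.412, -0.001], [0.412, 0.911, 0.001], [0.001, 0.001, -1.0]]
contact_force: [-6.7, 0.6, 10.1]
opening: 17.2
```

```bash
python3 -c "
from h import *
pol()
p=bot.get_image('side'); save(p,'side18',(240,140,360,240),6); pol()"
```

```text
t 17.75 theta 80.3 r 60.7 z 230.8 Fpush 6.58 Frad(on tool,out) -1.13 Fz 10.05 M [ 0.27  1.26 -0.01] op 17.2
t 17.8 theta 80.5 r 60.7 z 230.8 Fpush 6.27 Frad(on tool,out) 0.17 Fz 9.82 M [ 0.25  1.08 -0.02] op 16.9
```

View pics/side18.png

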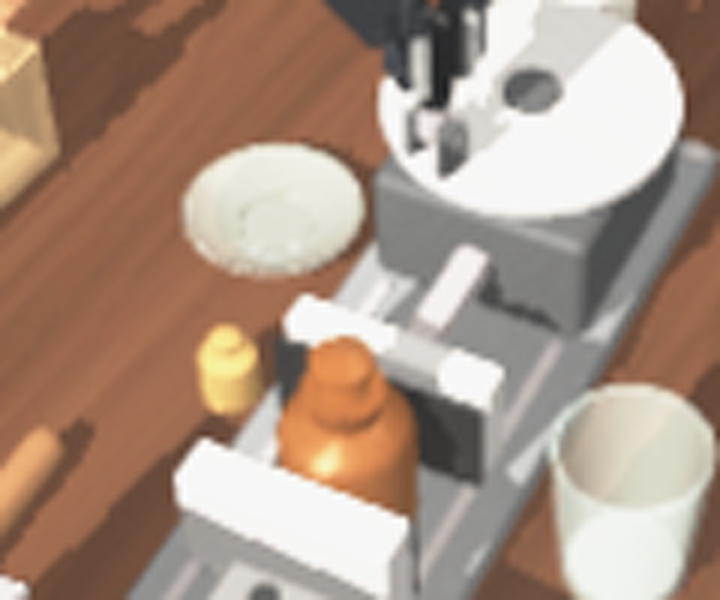

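The push reached 6.6 N and held at 6.3 N when stopped, where earlier it decayed, so the jar is tight. I'll add about 2 mm and hold to confirm.

carry_out --rows '[{"dx": -0.002, "dy": 0, "dz": 0, "yaw": 0, "fingers": -1}, {"dx": -0.004, "dy": 0, "dz": 0, "yaw": 0, "fingers": -1}, {"dx": -0.006, "dy": 0.001, "dz": 0, "yaw": 0, "fingers": -1}, {"dx": -0.008, "dy": 0.001, "dz": 0, "yaw": 0, "fingers": -1}, {"dx": -0.01, "dy": 0.001, "dz": 0, "yaw": 0, "fingers": -1}]'

```text
clock: 18.42
tool_pos: [610.0, -10.1, 230.9]
tool_rot: [[-0.911, 0.412, -0.001], [0.412, 0.911, 0.001], [0.001, 0.001, -1.0]]
contact_force: [-6.6, 1.7, 9.4]
opening: 17.2
```

```bash
python3 -c "
from h import *
pol()
for i in range(4):
  p=bot.get_image('top'); pol()
save(p,'top19',(230,120,350,230),5)"
```

```text
t 18.425 theta 82.5 r 60.7 z 230.9 Fpush 6.8 Frad(on tool,out) -0.31 Fz 9.38 M [0.46 1.28 0.03] op 17.2
t 18.475 theta 82.5 r 60.7 z 230.9 Fpush 6.52 Frad(on tool,out) 0.27 Fz 7.95 M [0.38 1.28 0.04] op 17.2
t 18.525 theta 82.5 r 60.6 z 230.9 Fpush 5.39 Frad(on tool,out) -0.78 Fz 8.95 M [ 0.45  1.19 -0.04] op 17.3
t 18.575 theta 82.5 r 60.6 z 230.8 Fpush 5.34 Frad(on tool,out) -0.06 Fz 8.06 M [ 0.39  1.22 -0.03] op 16.8
t 18.625 theta 82.5 r 60.6 z 230.9 Fpush 6.88 Frad(on tool,out) -0.91 Fz 9.7 M [0.41 1.22 0.04] op 17.2
```

View pics/top19.png

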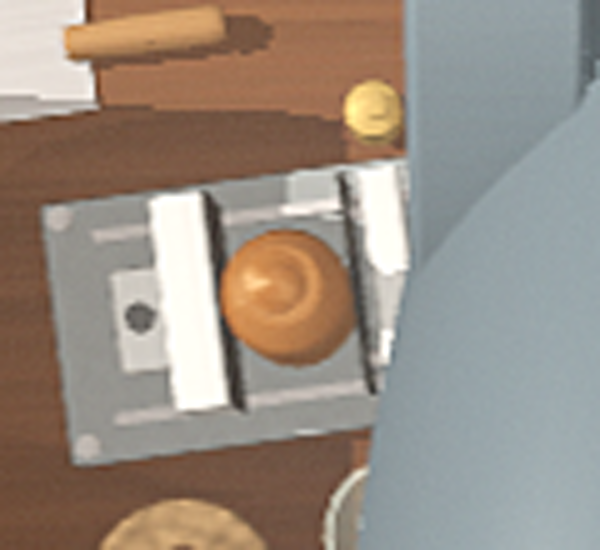

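The jar is seated against the stop, and 5.3–6.9 N holds at rest, about 25 N of clamping. I'll release and lift straight up off the handle.

carry_out --rows '[{"dx": 0, "dy": 0, "dz": 0, "yaw": 0, "fingers": -0.2}, {"dx": 0, "dy": 0, "dz": 0, "yaw": 0, "fingers": -0.1}, {"dx": 0, "dy": 0, "dz": -0.04, "yaw": 0, "fingers": -0.1}, {"dx": 0, "dy": 0, "dz": -0.14, "yaw": 0, "fingers": -0.1}, {"dx": 0, "dy": 0, "dz": -0.24, "yaw": 0, "fingers": -0.1}]'

```text
clock: 19.25
tool_pos: [610.3, -11.3, 292.0]
tool_rot: [[-0.911, 0.413, 0.0], [0.413, 0.911, 0.0], [-0.0, 0.0, -1.0]]
contact_force: [0.3, 0.1, 0.0]
opening: 38.5
```

```bash
python3 - <<'E'
from h import *
pol()
p=bot.get_image('side'); save(p,'side20',(240,60,400,220),5)
p=bot.get_image('wrist'); save(p,'wr20')
E
```

```text
t 19.25 theta 83.1 r 59.5 z 292.0 Fpush -0.31 Frad(on tool,out) 0.17 Fz 0.01 M [-0.01  0.   -0.02] op 38.5
```

View pics/side20.png

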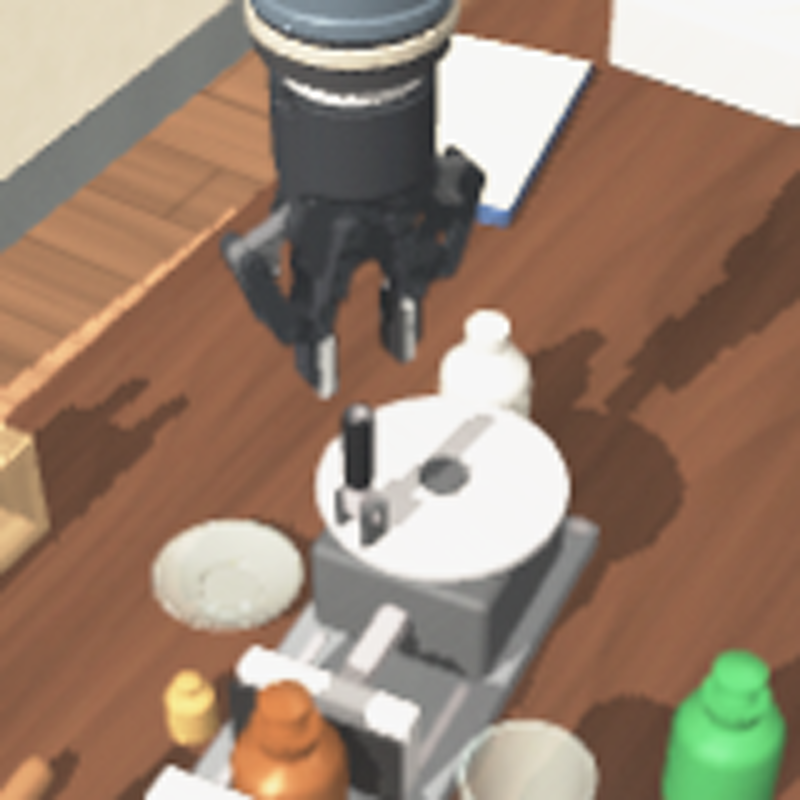

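View pics/wr20.png

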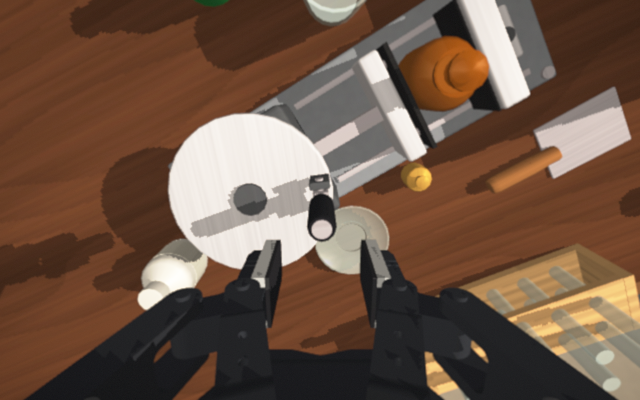

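```bash
python3 - <<'E'
from h import *
p=bot.get_image('wrist')
print('hub',world(p,[[249,200]],108),'top',world(p,[[321,230]],192), world(p,[[321,231]]))
v,u=np.mgrid[170:245,295:345]; W=world(p,np.c_[u.ravel(),v.ravel()])
q=W[(W[:,2]>188)&(W[:,2]<197)]; print('topface',len(q),q.mean(0).round(1))
q2=W[(W[:,2]>114)&(W[:,2]<136)]; print('cheek',q2.mean(0).round(1))
top=q.mean(0)[:2]
o=bot.observe(); R=o['tool_rot']; t=o['tool_pos']
u=(top-HUB[:2]); print('r',np.hypot(*u)); u/=np.hypot(*u); 
def tp(r,z): 
    X=np.array([*(HUB[:2]+u*r),z]); return (R.T@(X-t)/250).round(3)
for r,z in [(100,290),(100,251),(84,251),(71,252),(58,249),(46,243),(36,234),(29,223),(25,214),(25,210),(25,260)]: print(r,z,tp(r,z))
E
```

```text
hub [[594.02854849 -67.59619683 108.        ]] top [[610.7949142   -9.23259759 192.        ]] [[611.06581346  -9.35849541 192.75999515]]
topface 636 [610.   -8.8 191.1]
cheek [600.5  -5.8 130.1]
r 61.906614468753986
100 290 [0.028 0.159 0.009]
100 251 [0.029 0.159 0.165]
84 251 [0.02  0.095 0.165]
71 252 [0.013 0.044 0.161]
58 249 [ 0.006 -0.008  0.173]
46 243 [-0.001 -0.055  0.197]
36 234 [-0.006 -0.095  0.233]
29 223 [-0.01  -0.123  0.277]
25 214 [-0.012 -0.139  0.313]
25 210 [-0.012 -0.139  0.329]
25 260 [-0.012 -0.138  0.129]
```

carry_out --rows '[{"dx": 0.01, "dy": 0.06, "dz": 0, "yaw": 0, "fingers": -1}, {"dx": 0.02, "dy": 0.12, "dz": 0, "yaw": 0, "fingers": -1}, {"dx": 0.03, "dy": 0.165, "dz": 0.02, "yaw": 0, "fingers": -1}, {"dx": 0.03, "dy": 0.165, "dz": 0.1, "yaw": 0, "fingers": -1}, {"dx": 0.03, "dy": 0.165, "dz": 0.16, "yaw": 0, "fingers": -1}]'

```text
clock: 20.02
tool_pos: [620.2, 30.0, 249.2]
tool_rot: [[-0.911, 0.412, -0.001], [0.412, 0.911, -0.0], [0.001, -0.001, -1.0]]
contact_force: [0.2, -0.5, 0.4]
opening: -0.0
```

```bash
python3 - <<'E'
from h import *
pol()
p=bot.get_image('side'); save(p,'side21',(260,80,380,200),6)
p=bot.get_image('wrist'); save(p,'wr21')
o=bot.observe(); R=o['tool_rot']; t=o['tool_pos']
u=np.array([610.3,-9])-[593,-68]; u/=np.hypot(*u)
def tp(r,z): 
    X=np.array([593+u[0]*r,-68+u[1]*r,z]); return (R.T@(X-t)/250).round(3)
for r,z in [(84,251),(77,252),(71,252),(65,250.5),(58,249),(52,246),(46,243),(36,234),(29,223),(25,214),(25,210),(25,260)]: print(r,z,tp(r,z))
E
```

```text
t 20.025 theta 81.4 r 101.9 z 249.2 Fpush -0.39 Frad(on tool,out) -0.45 Fz 0.44 M [-0.04 -0.02  0.04] op -0.0
84 251 [-0.017 -0.067 -0.01 ]
77 252 [-0.021 -0.094 -0.014]
71 252 [-0.024 -0.118 -0.013]
65 250.5 [-0.027 -0.142 -0.007]
58 249 [-0.031 -0.17  -0.001]
52 246 [-0.035 -0.193  0.011]
46 243 [-0.038 -0.217  0.023]
36 234 [-0.044 -0.257  0.059]
29 223 [-0.048 -0.284  0.103]
25 214 [-0.05  -0.3    0.139]
25 210 [-0.05  -0.3    0.155]
25 260 [-0.05  -0.3   -0.045]
```

View pics/side21.png

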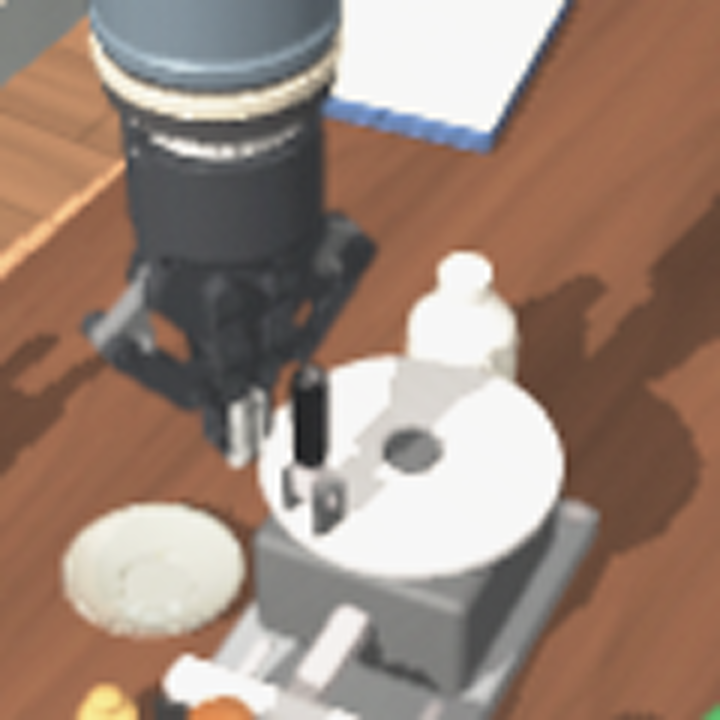

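View pics/wr21.png

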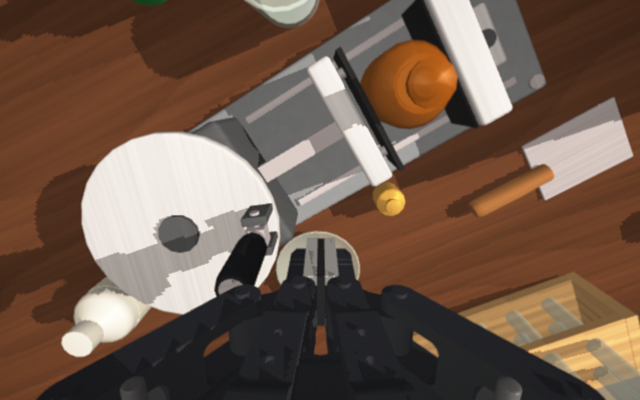

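The closed fingers are outside the upright handle. I'll push it inward and down along the fold arc.

carry_out --rows '[{"dx": -0.017, "dy": -0.067, "dz": -0.01, "yaw": 0, "fingers": -1}, {"dx": -0.021, "dy": -0.094, "dz": -0.013, "yaw": 0, "fingers": -1}, {"dx": -0.024, "dy": -0.118, "dz": -0.013, "yaw": 0, "fingers": -1}, {"dx": -0.027, "dy": -0.142, "dz": -0.007, "yaw": 0, "fingers": -1}, {"dx": -0.031, "dy": -0.17, "dz": 0, "yaw": 0, "fingers": -1}]'

```text
clock: 20.75
tool_pos: [609.9, -13.0, 250.6]
tool_rot: [[-0.911, 0.412, 0.0], [0.412, 0.911, 0.0], [-0.0, 0.0, -1.0]]
contact_force: [-0.6, 0.6, 0.2]
opening: -0.2
```

```bash
python3 - <<'E'
from h import *
pol()
p=bot.get_image('side'); save(p,'side22',(260,80,380,200),6)
p=bot.get_image('wrist'); save(p,'wr22')
E
```

```text
t 20.75 theta 83.2 r 57.8 z 250.6 Fpush 0.76 Frad(on tool,out) 0.38 Fz 0.21 M [ 0.09 -0.11  0.04] op -0.2
```

View pics/side22.png

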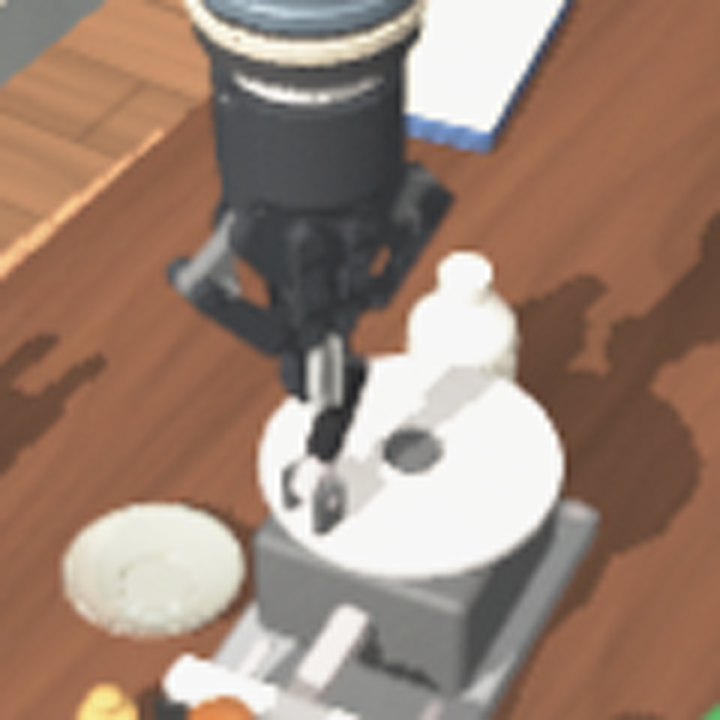

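View pics/wr22.png

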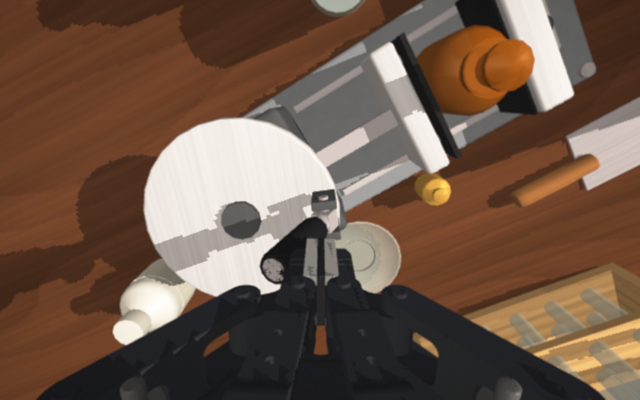

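Handle folding, now about 60°.

carry_out --rows '[{"dx": -0.004, "dy": -0.023, "dz": 0.011, "yaw": 0, "fingers": -1}, {"dx": -0.007, "dy": -0.047, "dz": 0.023, "yaw": 0, "fingers": -1}, {"dx": -0.01, "dy": -0.067, "dz": 0.04, "yaw": 0, "fingers": -1}, {"dx": -0.013, "dy": -0.087, "dz": 0.059, "yaw": 0, "fingers": -1}, {"dx": -0.015, "dy": -0.1, "dz": 0.08, "yaw": 0, "fingers": -1}]'

```text
clock: 21.48
tool_pos: [603.0, -37.4, 230.3]
tool_rot: [[-0.911, 0.413, -0.0], [0.413, 0.911, -0.0], [-0.0, -0.0, -1.0]]
contact_force: [-0.0, -0.2, 1.4]
opening: -0.0
```

```bash
python3 - <<'E'
from h import *
pol()
p=bot.get_image('side'); save(p,'side23',(260,80,380,200),6)
E
```

```text
t 21.475 theta 84.6 r 32.5 z 230.3 Fpush -0.06 Frad(on tool,out) -0.23 Fz 1.36 M [-0.06 -0.03  0.01] op -0.0
```

View pics/side23.png

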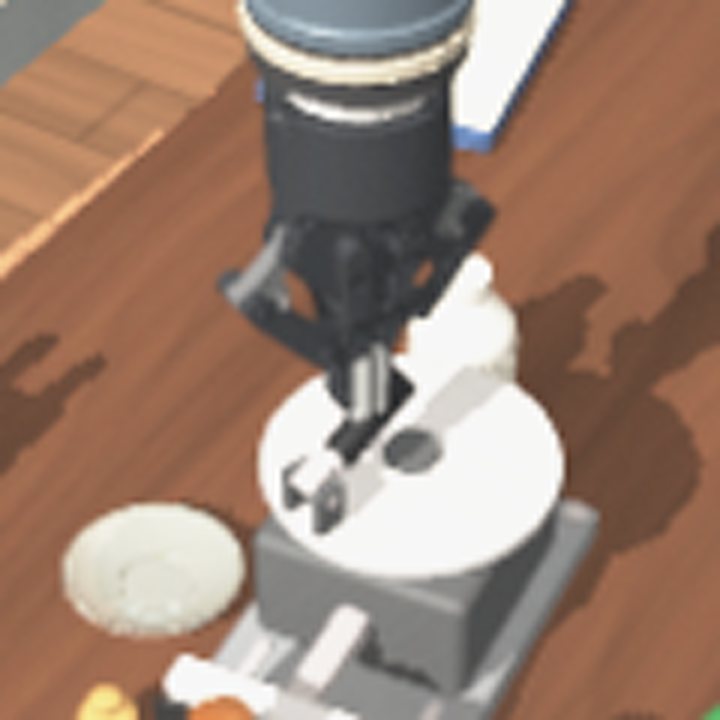

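About 30°. I'll press on down.

carry_out --rows '[{"dx": -0.001, "dy": -0.012, "dz": 0.015, "yaw": 0, "fingers": -1}, {"dx": -0.002, "dy": -0.022, "dz": 0.03, "yaw": 0, "fingers": -1}, {"dx": -0.003, "dy": -0.03, "dz": 0.045, "yaw": 0, "fingers": -1}, {"dx": -0.003, "dy": -0.034, "dz": 0.058, "yaw": 0, "fingers": -1}, {"dx": -0.003, "dy": -0.036, "dz": 0.068, "yaw": 0, "fingers": -1}]'

```text
clock: 22.15
tool_pos: [600.0, -45.6, 213.5]
tool_rot: [[-0.911, 0.413, -0.0], [0.413, 0.911, -0.0], [-0.0, -0.0, -1.0]]
contact_force: [0.1, -0.3, 0.6]
opening: -0.2
```

```bash
python3 - <<'E'
from h import *
pol()
p=bot.get_image('side'); save(p,'side24',(260,80,380,200),6)
E
```

```text
t 22.15 theta 84.3 r 23.7 z 213.5 Fpush -0.17 Frad(on tool,out) -0.22 Fz 0.6 M [-0.11  0.02 -0.  ] op -0.2
```

View pics/side24.png

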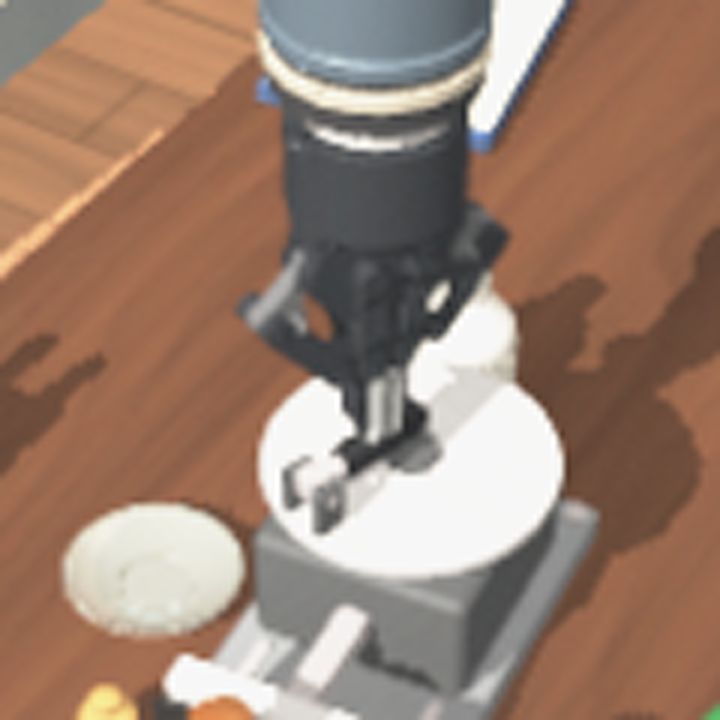

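carry_out --rows '[{"dx": 0, "dy": 0, "dz": 0.004, "yaw": 0, "fingers": -1}, {"dx": 0, "dy": 0, "dz": 0.008, "yaw": 0, "fingers": -1}, {"dx": 0, "dy": 0, "dz": 0.012, "yaw": 0, "fingers": -1}, {"dx": 0, "dy": 0, "dz": 0.014, "yaw": 0, "fingers": -1}, {"dx": 0, "dy": 0, "dz": 0.016, "yaw": 0, "fingers": -1}]'

```text
clock: 22.82
tool_pos: [600.1, -45.5, 209.7]
tool_rot: [[-0.911, 0.413, 0.0], [0.413, 0.911, -0.0], [-0.0, -0.0, -1.0]]
contact_force: [0.2, -1.5, 1.2]
opening: 0.2
```

```bash
python3 - <<'E'
from h import *
pol()
E
```

```text
t 22.825 theta 84.3 r 23.9 z 209.7 Fpush -0.66 Frad(on tool,out) -1.37 Fz 1.19 M [-0.14  0.06 -0.03] op 0.2
```

carry_out --rows '[{"dx": 0, "dy": 0, "dz": 0.003, "yaw": 0, "fingers": -1}, {"dx": 0, "dy": 0, "dz": 0.006, "yaw": 0, "fingers": -1}, {"dx": 0, "dy": 0, "dz": 0.008, "yaw": 0, "fingers": -1}, {"dx": 0, "dy": 0, "dz": 0.01, "yaw": 0, "fingers": -1}, {"dx": 0, "dy": 0, "dz": 0.01, "yaw": 0, "fingers": -1}]'

```text
clock: 23.45
tool_pos: [600.8, -45.8, 208.6]
tool_rot: [[-0.911, 0.413, 0.003], [0.413, 0.911, -0.001], [-0.003, 0.0, -1.0]]
contact_force: [-0.9, -2.8, 15.0]
opening: -0.0
```

```bash
python3 - <<'E'
from h import *
pol()
E
```

```text
t 23.45 theta 86.2 r 23.8 z 208.6 Fpush -0.15 Frad(on tool,out) -2.88 Fz 15.04 M [-0.57  0.35 -0.  ] op -0.0
```

Fz rose to 15 N, so the handle is against its lower stop. I'll lift away and check.

carry_out --rows '[{"dx": 0, "dy": 0, "dz": -0.02, "yaw": 0, "fingers": -1}, {"dx": 0, "dy": 0, "dz": -0.12, "yaw": 0, "fingers": -1}, {"dx": -0.1, "dy": -0.1, "dz": -0.3, "yaw": 0, "fingers": -1}, {"dx": -0.25, "dy": -0.25, "dz": -0.45, "yaw": 0, "fingers": -1}, {"dx": -0.4, "dy": -0.4, "dz": -0.6, "yaw": 0, "fingers": -1}]'

```text
clock: 24.08
tool_pos: [646.6, -166.9, 349.9]
tool_rot: [[-0.911, 0.412, 0.001], [0.412, 0.911, -0.0], [-0.001, 0.0, -1.0]]
contact_force: [2.6, -0.2, -0.0]
opening: -0.1
```

```bash
python3 - <<'E'
from h import *
st()
p=bot.get_image('side'); save(p,'side25',(240,100,400,240),5)
p=bot.get_image('top'); save(p,'top25',(230,100,410,240),4)
v,u=np.mgrid[110:230,230:440]; W=world(p,np.c_[u.ravel(),v.ravel()])
q=W[(W[:,2]>122)&(W[:,2]<145)&(np.hypot(W[:,0]-593,W[:,1]+68)<70)]
if len(q):
    d=np.hypot(q[:,0]-600,q[:,1]); c=q[:,:2].mean(0); dd=np.linalg.svd(q[:,:2]-c)[2][0]; t=(q[:,:2]-c)@dd
    for a in range(int(t.min()),int(t.max()),8): k=(t>=a)&(t<a+8); print(a,k.sum(),q[k].mean(0).round(1),np.percentile(q[k,2],90).round(1))
E
```

```text
24.075 [ 646.6 -166.9  349.9] [-14.5  35.1  38.8  93.6   0.    9.9] F [ 2.58 -0.21 -0.02] open -0.1
-37 30 [591.7 -67.1 134.4] 138.0
-29 32 [594.4 -59.4 134.8] 137.3
-21 32 [596.8 -51.8 134.2] 136.9
-13 30 [599.2 -44.1 134.1] 136.4
-5 31 [601.2 -36.5 134.3] 137.2
3 30 [604.1 -29.3 133.9] 136.7
11 25 [606.2 -20.7 132.3] 135.3
19 51 [608.1 -13.5 132.6] 135.0
27 33 [610.2  -6.9 133.3] 135.0
```

View pics/side25.png

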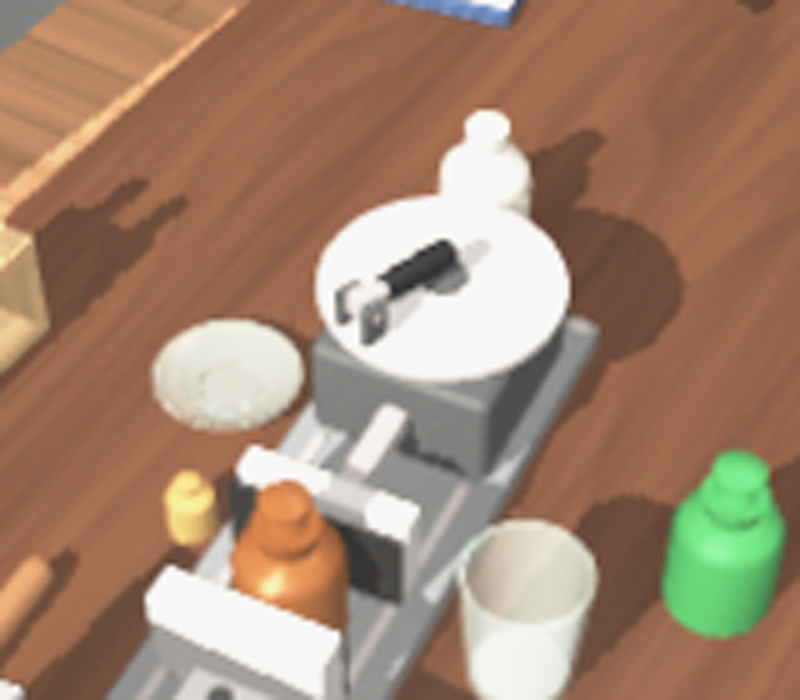

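View pics/top25.png

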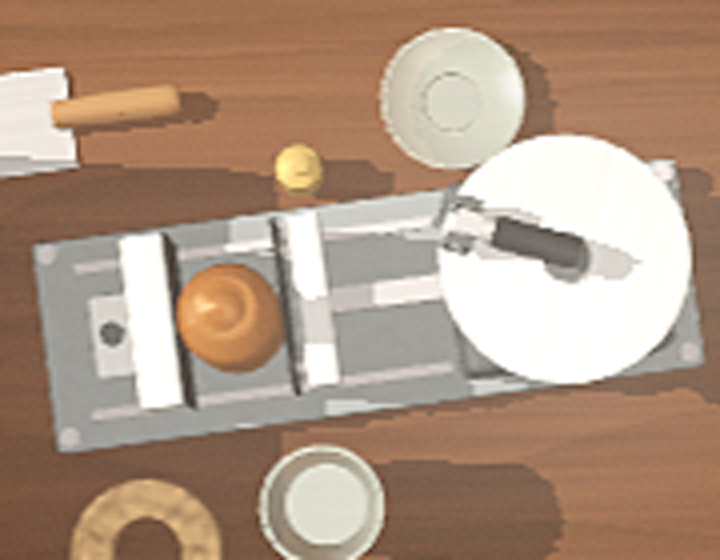

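The handle lies flat: level to within about 1 mm along its length, in the same condition as at the start. The wheel is still at the tightened angle (about 82° past one turn), so it did not back off. Handing in.

```bash
python3 -c "
from h import *
st(); print(bot.job_done())"
```

```text
24.175 [ 648.1 -169.3  351. ] [-14.6  35.2  39.1  93.6  -0.    9.9] F [ 0.42  0.8  -0.5 ] open -0.1
the job is handed in; nothing more can be done
None
```

I swung the handle upright, cranked the wheel clockwise about 442° until the jar was tight against the stop, and folded the handle back down flat. I handed in at 24 s of the allowed 72 s. The clamping force was never read directly, and `job_done` gave no verdict.

- **Handle upright:** on the first try it slipped in the grip at about 75°. I regripped it, and it then stood about 87–90° by the depth readings.
- **Clamping:** on the last pushes the handle took 6.6–6.8 N. It kept 5.3–6.9 N at rest, where it had fallen off earlier. That puts the clamping at very roughly 25 N, but single force readings scatter by about ±0.7 N.
- **Last checks:** the handle lay level to within about 1 mm along its length. The wheel was still at its tightened angle, so it had not backed off. In the pictures the jar stood upright between pad and stop, and the gripper was clear of everything. The bystanders in view (beaker, dish, weight, cork ring, spatula, bottle) looked unmoved, though I compared them by eye only. The small jar lay outside the last cropped pictures.

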